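# Clamp a gas cell in the vise and wedge its stuck lid up

## Task

Wind the crank of the small vise until its jaw grips the two-part aluminium cell firmly, so that the cell cannot slide away. Then take the plastic wedge by its thick end, bring its thin end into the slot under the near edge of the cell's lid and push it straight in until the lid has just lifted off its seat, about 2 mm and no more than 4, and finish like that, still holding the wedge in place. Raise the lid with the wedge only, not with the fingers, and leave the other things on the bench alone.

Things in the scene. Friction and masses are not known exactly. Their poses are not given: they have to be found in the camera images.
- vise: Small grey machine vise fixed to the bench, about 130 mm in x over its bolted lugs and 250 mm in y with its crank, 69 mm high. Origin: centre of the bed at bench height. Own axes: the fixed jaw is at +y (its face at y = +30 mm), the moving jaw slides along +y towards it, the crank is at the -y end; the bed the cell stands on is 34 mm above the origin, the jaws are 80 mm wide in x and end 69 mm above the origin. Position and yaw differ from run to run.
- vise_crank (a joint): Angle of the crank, in rad: starts between 0 and 0.8, grows as the crank is wound clockwise as seen from the crank's end (the grip coming up on the robot's side, over the top and away). One turn moves the jaw 8 mm (1.27 mm per rad). The jaw meets the cell at about 2.5; from there the squeeze builds up to some 70 N at 3.14, where the crank comes to a hard stop: wind it to that stop. It turns against light friction (2 to 3 N at the grip) and stays where it is left.
- crank_grip (a point): Middle of the crank's round metal grip, 13 mm thick and 38 mm long, a sleeve that turns freely on its pin, lying level along the vise's y and free at its -y end, so it can be held from above while it is led round without turning the hand; the steel crank arm is at its +y end, 19 mm from this point. It goes round the crank axis at a radius of 38 mm.
- crank_axis (a point): Point on the axis of the crank (the vise's y axis direction), 52 mm above the bench, level with the middle of the grip; fixed to the vise, the grip's middle advances up to 4 mm from it along +y while the jaw closes. At crank angle q the grip stands 38 mm * cos(q - 0.35) from the axis towards the vise's -x and 38 mm * sin(q - 0.35) above it.
- vise_jaw (a joint): Travel of the moving jaw in m towards the fixed jaw, driven by the crank: 0 open, about 0.0032 when it touches the cell, 0.0036 when tight.
- cell: Aluminium cell body, 104 x 56 x 49 mm, 0.5 kg plus its lid, standing loose on the vise bed between the jaws. Origin: centre of its underside; its own +x points away from the robot (with the vise's x within 0.03 rad). Its near part is a flat apron 44 mm above the origin, reaching from x = -52 to -22 mm; from there a slot 26 mm wide, 5 mm high and 32 mm deep runs on along +x under the lid at the same floor height, along the middle line.
- slot_mouth (a point): Middle of the slot's floor right below the lid's near edge (44 mm above the cell's origin, lid underside 5 mm above this point when seated). Axes as the cell's: +x into the slot.
- lid (a joint): Height in m of the lid above its seat: 0 seated, range to 0.012. Guided to move straight up out of the cell; 0.35 kg with a sticky seal, so it takes about 5.5 N to raise and sinks back if nothing holds it up. The lid is an aluminium plate 70 x 54 x 14 mm with a round window, its near edge over the slot mouth; top 63 mm above the cell's origin when seated, 67 mm with the screw heads.
- wedge_grip (a point): Middle of the handle of the white plastic wedge (120 mm long, 60 g, lying flat on the bench at the start): the handle is 60 mm long, 18 mm wide and 20 mm high, this point half-way up, 10 mm above its flat underside. Own +x points along the wedge to its thin tip, z up.
- wedge_tip (a point): Thin tip of the wedge, on the underside, 90 mm ahead of wedge_grip along +x and 10 mm lower. The blade is 60 mm long and 16 mm wide, flat below; its top slopes 1 in 4 from 2 mm thick at the tip to 17 mm at the handle, so with the underside on the slot floor it meets the lid when the tip is 12 mm past the slot mouth, and then raises the lid 1 mm for each 4 mm. Pushing takes about 10 N.
- chromatograph_corner (a point): Obstacle: near left bottom corner of the tall fixed chromatograph to the right; its front is at world x = 0.52 from y = -0.14 to -0.50, 0.5 m high with a tower on top; its sample carousel hangs over the back of the bench (x above 0.64, y 0.1 to 0.5, underside 0.47 m up). From the start pose swing the arm in close to the base before reaching over the bench. A generator box stands to the left (y above 0.44).
- fitting_cap: Bystander: brass tube cap standing up, 18 mm across, 22 mm high. Origin: centre of its underside.
- ferrule_box: Bystander: flat clear parts box, 42 x 62 x 16 mm. Origin: centre of its underside.
- septa_tin: Bystander: round tin, 46 mm across, 19 mm high. Origin: centre of its underside.
- timer: Bystander: white bench timer, 62 x 62 x 16 mm. Origin: centre of its underside.
- tweezers: Bystander: steel tweezers, 126 mm long in own y, 10 mm high. Origin: centre of the underside.
- syringe_case: Bystander: dark blue case, 165 mm long in own y, 30 mm wide, 17 mm high. Origin: centre of its underside.

How it is judged (in metres and radians):
On the way:
1. the vise jaw grips the cell with more than 15 N, the lid still on its seat (contact force between vise_jaw and cell above 15 N and value of joint lid below 0.0005 m), for 0.3 s.
At the end, for the whole second after the job is handed in: The wedge, gripped by the fingers (more than 2 N) and at rest (under 10 mm/s), stands with its tip more than 8 mm inside the slot and carries the lid (contact over 0.4 N) 1 to 4 mm above its seat; the vise jaw still presses on the cell with more than 15 N; the fingers do not touch the lid (value of joint lid between 0.001 and 0.004 m and contact force between wedge and lid above 0.4 N and contact force between the fingers and wedge above 2 N and contact force between vise_jaw and cell above 15 N and x of wedge_tip in the frame of slot_mouth above 0.008 m and contact force between the fingers and lid below 0.5 N and linear speed of wedge below 0.01 m/s); the arm keeps its last pose, push and grip.
It fails at once if the lid is raised more than 6 mm (value of joint lid above 0.006 m).
It fails at once if the fingers press on the lid with more than 3 N (contact force between the fingers and lid above 3 N).
It fails at once if the cell is shifted more than 15 mm (distance of cell from where it was at the start of the episode above 0.015 m).
It fails at once if a bystander is moved more than 30 mm (distance of any of fitting_cap, ferrule_box, septa_tin, timer, tweezers, syringe_case from where it was at the start of the episode above 0.03 m).
It also fails if it takes over 64 s, if anything falls off the work surface, if the arm or the gripper's body presses on something with over 40 N, if the wrist force passes 120 N, or if a joint passes its speed limit or range.

## Robot

A 6-joint arm with a two-finger parallel gripper is mounted at the origin on a cart in front of the work surface, level with it; the furniture and walls round the work are solid. World frame = base frame: x ahead of the robot, y to its left, z up, the work surface at z = 0. Lengths are in mm, angles in rad, forces in N, time in s.
With the tool pointing down it reaches from about 275 to 825 mm from the base axis. Payload 4.9 kg.
Tool frame: the origin (TCP) lies at the very end of the fingers, on their centre line; the grasp point (between the pads) lies 19 mm behind it; z points along the fingers, y is the direction in which the jaws open and shut (so a half turn about z gives the same grasp; the last joint's range is limited). The gripper opens to 85 mm and grips with 20 to 120 N. Pads are 22 mm wide; open, the fingers measure 114 mm over their backs; the gripper's body (76 mm by 85 mm) begins 54 mm behind the grasp point. The pads swing forward as they close: fully open they stand 13 mm farther back than shut.
Start: joints at [-1.476, 0.326, -0.193, 1.052, 0, 1.437], TCP at [124.756, -535.681, 231.281] pointing down, gripper open.
Joint ranges: [-2.65, 2.65], [-0.97, 1.79], [-1.3, 1.35], [-1.93, 2.1], [-1.47, 1.37], [-3.14, 3.14]. Speed limits (rad/s): [2.57, 2.57, 3.14, 3.14, 3.14, 3.14].

## Interface

Orientations are given as [roll, pitch, yaw] about the fixed x, y, z axes, in that order (R = Rz(yaw) Ry(pitch) Rx(roll)).
In Python, from bench import bot, solve_ik, imaging gives the robot as it stands. Calls block until the motion is done:
- bot.move_ptp(position, orientation): joint-space move of the TCP to a pose.
- bot.movel(position, rot=None, max_speed=150, threshold=None): straight line of the TCP; rot=None keeps the orientation; max_speed is the mean speed in mm/s. With threshold (N) it stops when the force on the tool has changed by that much, and returns True; else False.
- bot.move_j(angles): joint-space move.
- bot.grip(opening, effort=None): opening from 0.0 (shut) to 1.0 (fully open); effort is the grip in N (None keeps the last); returns when the fingers have stopped.
- bot.dwell(seconds).
- solve_ik(position, orientation): joint angles nearest the present ones, or None.
- bot.get_state(): the state.
- imaging.capture(name): name is "side" or "top" or "wrist"; returns the picture (420x560x3 uint8, blue, green, red); there is no depth.
- imaging.camera_model(name): a dict with "K" (3x3 intrinsics, pixels), "position" and "rotation" of the camera in the world. Camera axes: x right, y up, looking along -z (the intrinsics and any distortion apply to the point x, -y, -z); pixel columns grow to the right and rows downward; lengths in mm; the calibration is good to about 2 mm. The wrist camera is an equidistant fisheye: a pixel r from the principal point sees the ray r / f radians off the axis. A picture is of the moment at which its call begins: read the wrist's pose just before it. camera_model takes no time and is no camera call; for the wrist camera it gives the pose at the moment of the call.
A pose or a line that the arm cannot do raises bot.IKError and nothing moves.
- bot.sign_off(): hands the job in, once; it reports no verdict.
The state is a dict: "t": time; "qpos": joint angles; "joint_velocities": joint speeds; "effort": joint torques, N m; "tcp_pos": TCP position; "orientation": TCP orientation; "contact_force": force on the tool from outside, world axes, zero at the start; "wrist_torque": the same for the moment, N m; "opening": opening from 0.0 (shut) to 1.0 (fully open).
Only numpy, scipy, OpenCV 4.12 (cv2) and the standard library are available. Lean on these libraries where they do the work, as an engineer would, in place of code of your own. Each camera call takes 0.05 s, during which the arm holds its last target.

## Working session

There is one attempt and no reset: what is moved stays moved. The work goes in short steps, each a Python script; the robot and the scene stay as the last script left them, time stands still between calls to the robot, and variables do not carry over. Pictures are saved under pics/ and viewed, and the job is handed in when it is done.

```bash
ls; mkdir -p pics; python3 - <<'E'
from bench import bot, imaging
import cv2
for n in ["side","top","wrist"]:
    m=imaging.camera_model(n); print(n,m)
    cv2.imwrite(f"pics/{n}0.png",imaging.capture(n))
s=bot.get_state(); print(s['t'],s['tcp_pos'],s['orientation'],s['opening'])
E
```

```text
pics
side {'K': array([[520.57508302,   0.        , 272.82334396],
       [  0.        , 520.57508302, 218.71459443],
       [  0.        ,   0.        ,   1.        ]]), 'position': array([-446.0966294 ,  568.66428521,  600.97864932]), 'rotation': array([ 1.1809367 ,  0.01750337, -2.189214  ])}
top {'K': array([[494.77148841,   0.        , 272.11206605],
       [  0.        , 494.77148841, 211.61224167],
       [  0.        ,   0.        ,   1.        ]]), 'position': array([ 343.60936697, -108.70902302, 1677.47260182]), 'rotation': array([ 0.15281539, -0.02107059, -1.55666948])}
wrist {'K': array([[325.1922621 ,   0.        , 278.17446131],
       [  0.        , 325.1922621 , 213.79938802],
       [  0.        ,   0.        ,   1.        ]]), 'position': array([ 199.21237099, -517.78319917,  372.89720185]), 'rotation': array([-3.05557268e-01,  7.08796032e-04, -1.34210205e+00])}
0.15 [ 124.72738158 -535.22625005  230.68082586] [-3.14027938e+00 -1.78426468e-04  2.28825854e-01] 1.0004427537620861
```

View pics/side0.png

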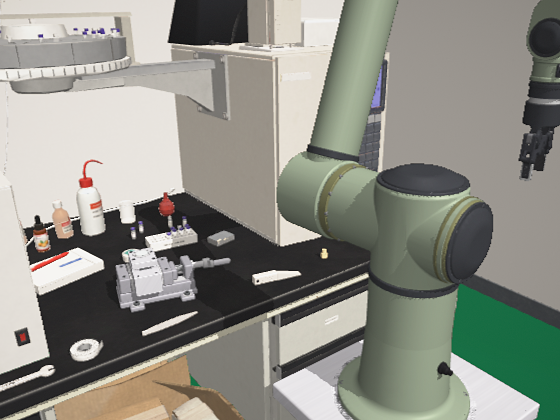

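View pics/top0.png

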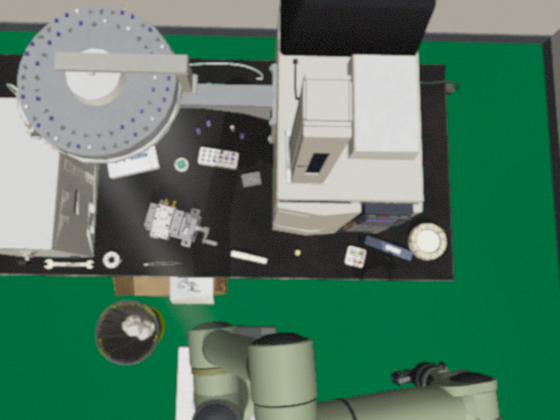

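View pics/wrist0.png

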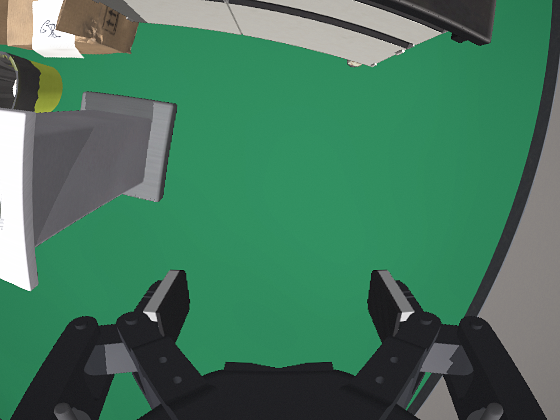

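```bash
cat > h.py <<'E'
import numpy as np, cv2
from scipy.spatial.transform import Rotation as Rn
from bench import bot, imaging, solve_ik
def proj(m,P,fish=False):
    R=Rn.from_euler('xyz',m['rotation']).as_matrix(); K=m['K']
    c=(np.atleast_2d(P)-m['position'])@R; c=c*[1,-1,-1]
    if fish:
        r=np.hypot(c[:,0],c[:,1]); th=np.arctan2(r,c[:,2]); s=th/np.maximum(r,1e-9)
        xy=c[:,:2]*s[:,None]
    else: xy=c[:,:2]/c[:,2:]
    return xy*K[0,0]+K[:2,2]
def back(m,uv,z,fish=False):
    R=Rn.from_euler('xyz',m['rotation']).as_matrix(); K=m['K']
    uv=np.atleast_2d(np.array(uv,float)); p=(uv-K[:2,2])/K[0,0]
    if fish:
        th=np.hypot(p[:,0],p[:,1]); s=np.sin(th)/np.maximum(th,1e-9)
        d=np.c_[p*s[:,None],np.cos(th)]
    else: d=np.c_[p,np.ones(len(p))]
    d=(d*[1,-1,-1])@R.T
    return m['position']+d*((z-m['position'][2])/d[:,2])[:,None]
def crop(im,x0,y0,x1,y1,f,name):
    c=cv2.resize(im[y0:y1,x0:x1],None,fx=f,fy=f,interpolation=cv2.INTER_CUBIC)
    cv2.imwrite(name,c)
def st():
    s=bot.get_state(); print('t%.2f'%s['t'],np.round(s['tcp_pos'],1),np.round(s['orientation'],3),'F',np.round(s['contact_force'],1),'op %.3f'%s['opening']); return s
E
python3 - <<'E'
from h import *
im=cv2.imread('pics/top0.png'); crop(im,130,185,270,285,5,'pics/topc.png')
im=cv2.imread('pics/side0.png'); crop(im,100,225,310,345,3.8,'pics/sidec.png')
m=imaging.camera_model('top')
print(back(m,[[178,222],[232,253],[266,261],[214,244]],20))
E
```

```text
[[ 558.53727514  176.24923947   20.        ]
 [ 457.17294129   -7.9634885    20.        ]
 [ 432.2720111  -121.98016923   20.        ]
 [ 486.32630399   53.00160739   20.        ]]
```

View pics/topc.png

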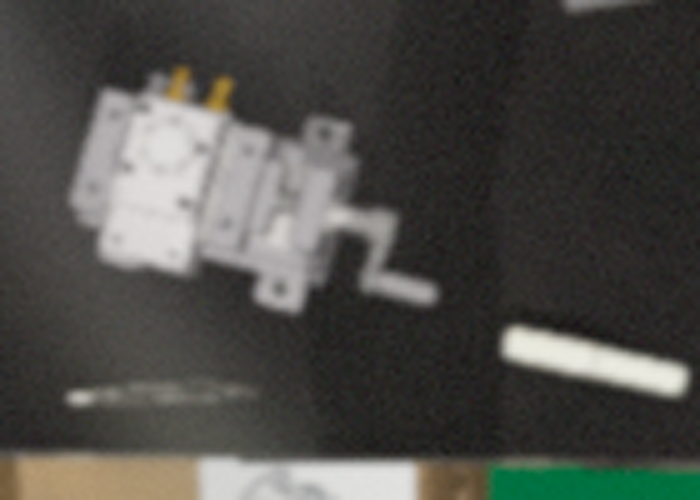

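View pics/sidec.png

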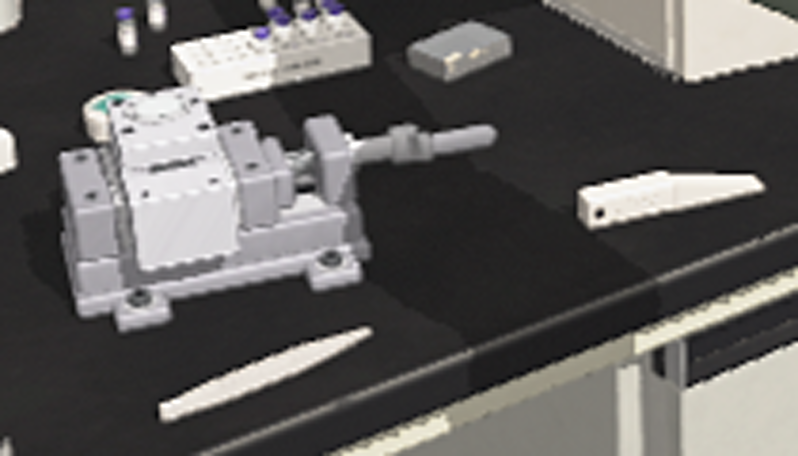

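```bash
python3 - <<'E'
from h import *
P=np.pi
bot.move_ptp([80,-340,350],[P,0,0.23]); st()
bot.move_ptp([340,-30,350],[P,0,1.35]); s=st(); print(s['qpos'])
bot.move_ptp([430,-20,290],[P,0,1.35]); s=st(); print(s['qpos'])
m=imaging.camera_model('wrist'); im=imaging.capture('wrist')
np.save('m1.npy',m,allow_pickle=True); cv2.imwrite('pics/w1.png',im); print(m)
E
```

```text
t1.07 [  80.  -340.8  349.7] [3.141 0.    0.23 ] F [-0.5  0.3  0.4] op 1.000
t2.58 [340.2 -30.6 349.7] [-3.141  0.     1.349] F [ 0.2  0.1 -0.7] op 1.001
[-3.06496084e-01 -1.33344650e-01 -4.08268732e-01  1.29650532e+00
 -3.39656261e-04  1.48623047e+00]
t3.08 [429.6 -20.7 289.2] [-3.139  0.     1.349] F [-0.3  0.1 -0.5] op 0.998
[-2.19934803e-01  6.72418226e-02 -3.68643841e-01  1.13762760e+00
 -2.40217758e-04  1.57313412e+00]
{'K': array([[325.1922621 ,   0.        , 278.17446131],
       [  0.        , 325.1922621 , 213.79938802],
       [  0.        ,   0.        ,   1.        ]]), 'position': array([446.46717459,  54.4776297 , 431.49068801]), 'rotation': array([-0.30680819,  0.00227686, -0.22237245])}
```

View pics/w1.png

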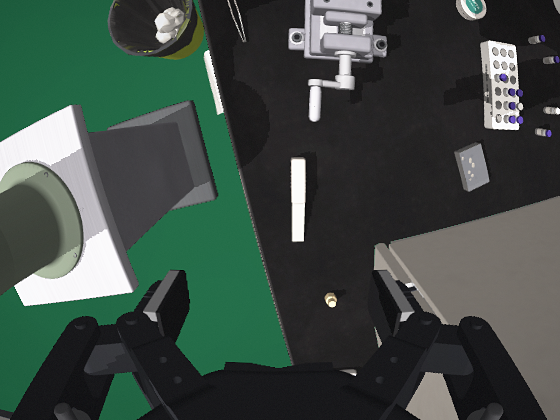

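The wrist view shows the wedge (290-305, 157-241) and crank grip (313, 85-120), with the vise cut off at the top, so I'll shift towards it.

```bash
python3 - <<'E'
from h import *
P=np.pi
bot.move_ptp([460,90,250],[P,0,1.35]); s=st()
bot.dwell(0.2)
m=imaging.camera_model('wrist'); im=imaging.capture('wrist')
np.save('m2.npy',m,allow_pickle=True); cv2.imwrite('pics/w2.png',im); print(m)
crop(im,200,0,480,210,2.8,'pics/w2c.png')
E
```

```text
t3.68 [459.8  90.  250.9] [3.14  0.    1.351] F [-1.3 -0.6  0.2] op 0.998
{'K': array([[325.1922621 ,   0.        , 278.17446131],
       [  0.        , 325.1922621 , 213.79938802],
       [  0.        ,   0.        ,   1.        ]]), 'position': array([476.54258236, 164.17932044, 393.26606593]), 'rotation': array([-0.30633381, -0.00209989, -0.2228733 ])}
```

View pics/w2.png

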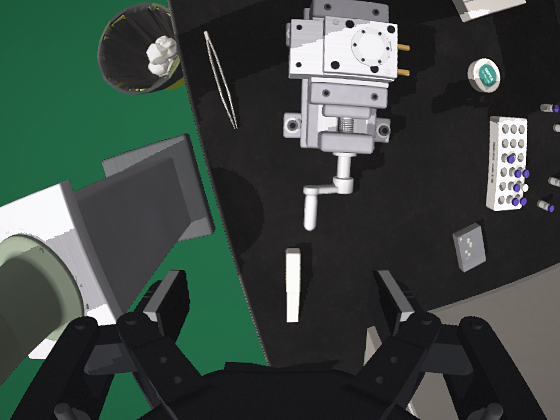

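View pics/w2c.png

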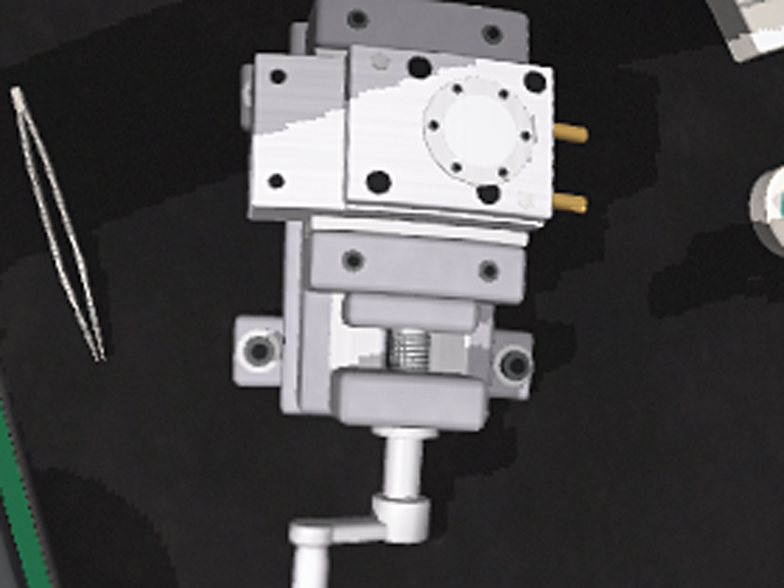

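```bash
python3 - <<'E'
from h import *
m2=np.load('m2.npy',allow_pickle=True).item(); m1=np.load('m1.npy',allow_pickle=True).item()
c=lambda l: np.array(l)/2.8+[200,0]
def b(lbl,uv,z,m=m2): print(lbl,z,np.round(back(m,uv,z,True)[:,:2],1).tolist())
J=c([[311,231],[526,245],[309,290],[523,302]]); b('jaw',J,69)
p=back(m2,J,69,True); 
for i,j in((0,1),(2,3)): d=p[j]-p[i]; print(np.linalg.norm(d),np.arctan2(d[1],d[0]))
A=c([[257,55],[250,206],[349,45],[346,202],[552,66],[550,215]]);
b('apron',A[:2],78); b('lid',A[2:],97)
p=back(m2,A,97,True)
for i,j in((3,5),(2,4),(3,2),(5,4)): d=p[j]-p[i]; print(np.linalg.norm(d),np.arctan2(d[1],d[0]))
p=back(m2,A[:2],78,True); d=p[0]-p[1]; print('apron',np.linalg.norm(d),np.arctan2(d[1],d[0]))
crop(cv2.imread('pics/w2.png'),270,140,400,240,6,'pics/w2g.png')
crop(cv2.imread('pics/w1.png'),250,60,370,255,3,'pics/w1w.png')
E
```

```text
jaw 69 [[515.7, 188.3], [592.6, 170.3], [510.4, 167.7], [587.2, 149.7]]
78.94088642685564 -0.2300841208310874
78.82554574413312 -0.23053865013333952
apron 78 [[510.7, 253.3], [496.2, 200.4]]
lid 97 [[538.7, 245.9], [525.5, 193.4], [606.4, 230.2], [593.3, 178.7]]
69.3616364538411 -0.21465275637823536
69.47180656918992 -0.22872653681968308
54.14746950635083 1.324179074710536
53.17374137512427 1.321649936374106
apron 54.86900715355481 1.3032466043874265
```

View pics/w2g.png

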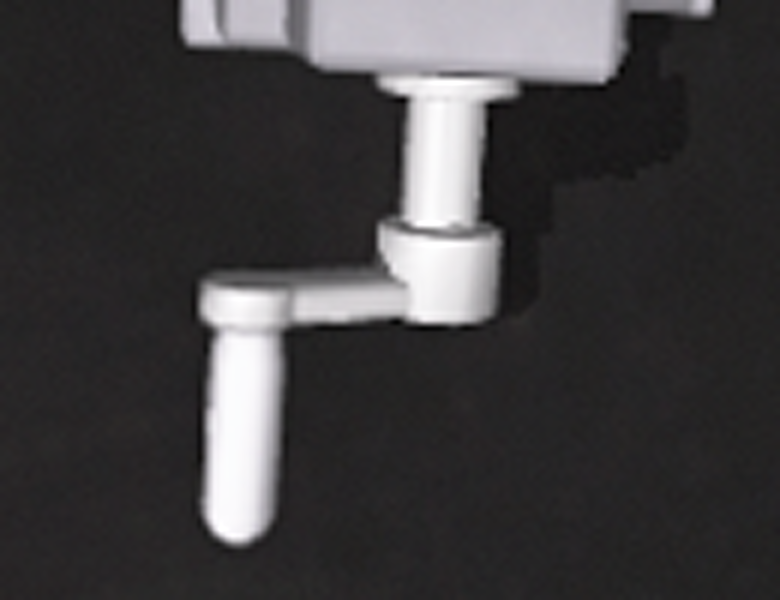

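View pics/w1w.png

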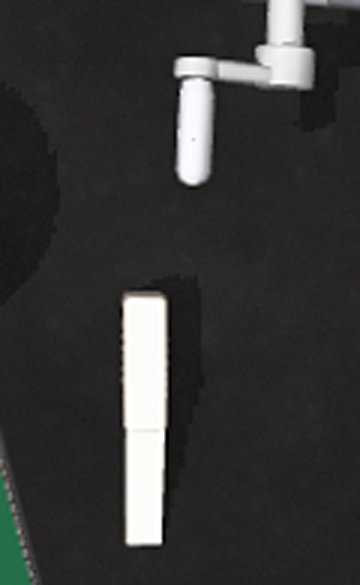

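```bash
python3 - <<'E'
from h import *
m2=np.load('m2.npy',allow_pickle=True).item(); m1=np.load('m1.npy',allow_pickle=True).item()
f=lambda l:np.array(l)/6+[270,140]; g=lambda l:np.array(l)/3+[250,60]
sh=back(m2,f([[447,105],[444,215]]),52,True); print('shaft',sh)
sh1=back(m1,g([[286,5],[285,40]]),52,True); print('shaft w1',sh1)
cy=-0.23; ex=np.array([np.cos(cy),np.sin(cy)]); ey=np.array([-ex[1],ex[0]])
for z in (35,45,52,60,68):
    a=back(m2,f([[246,332],[239,543],[242,437]]),z,True)[:,:2]; b=back(m1,g([[195,78],[192,185],[194,131]]),z,True)[:,:2]
    print(z,a.round(1).tolist(),b.round(1).tolist())
    print('   vise frame rel shaft', [( (p-sh[0,:2])@ex, (p-sh[0,:2])@ey) for p in (a[2],b[2])])
W=g([[123,293],[166,293],[126,545],[162,545]])
print('wedge back top', back(m1,W[:2],20,True)); print('tip top',back(m1,W[2:],2,True))
W=g([[124,429],[164,429]]); print('handle front top', back(m1,W,18,True))
w2=back(m2,[[286,249],[300,249],[287,322],[299,322]],[20],True); print(w2)
E
```

```text
shaft [[536.4164326  104.56366541  52.        ]
 [532.28377656  84.9573824   52.        ]]
shaft w1 [[535.41826454 100.11285255  52.        ]
 [531.93611353  86.42576824  52.        ]]
35 [[493.6, 66.7], [484.1, 25.1], [488.8, 46.4]] [[496.3, 79.0], [485.8, 36.5], [491.2, 57.9]]
   vise frame rel shaft [(np.float64(-33.08300376168371), np.float64(-67.49756971921603)), (np.float64(-33.33284273963264), np.float64(-55.75859901985497))]
45 [[493.1, 69.5], [483.9, 29.0], [488.5, 49.7]] [[495.0, 78.4], [484.8, 36.9], [490.1, 57.8]]
   vise frame rel shaft [(np.float64(-34.166142390794484), np.float64(-64.37437586487175)), (np.float64(-34.41305062199831), np.float64(-56.099462003694704))]
52 [[492.8, 71.4], [483.7, 31.7], [488.2, 52.0]] [[494.1, 77.9], [484.1, 37.3], [489.3, 57.7]]
   vise frame rel shaft [(np.float64(-34.924339431172065), np.float64(-62.188140166830756)), (np.float64(-35.169196139654275), np.float64(-56.338066092382505))]
60 [[492.4, 73.5], [483.6, 34.8], [488.0, 54.6]] [[493.1, 77.5], [483.4, 37.6], [488.4, 57.7]]
   vise frame rel shaft [(np.float64(-35.790850334460686), np.float64(-59.68958508335535)), (np.float64(-36.03336244554685), np.float64(-56.610756479454295))]
68 [[492.0, 75.7], [483.4, 37.9], [487.7, 57.2]] [[492.1, 77.0], [482.6, 38.0], [487.5, 57.6]]
   vise frame rel shaft [(np.float64(-36.65736123774932), np.float64(-57.191029999879916)), (np.float64(-36.89752875143936), np.float64(-56.88344686652607))]
wedge back top [[449.21111902  -3.0555637   20.        ]
 [467.06609216  -6.95345852  20.        ]]
tip top [[ 425.56088323 -123.09395682    2.        ]
 [ 442.32176359 -126.93357516    2.        ]]
handle front top [[436.91582021 -62.31336233  18.        ]
 [454.15656299 -66.17474344  18.        ]]
[[ 450.5488175     1.61594671   20.        ]
 [ 467.66405485   -2.34437237   20.        ]
 [ 428.07200429 -109.30672876   20.        ]
 [ 444.49494023 -113.27318459   20.        ]]
```

```bash
python3 - <<'E'
from h import *
ms=imaging.camera_model('side'); m2=np.load('m2.npy',allow_pickle=True).item(); m1=np.load('m1.npy',allow_pickle=True).item();mt=imaging.camera_model('top')
cy=-0.23; ex=np.array([np.cos(cy),np.sin(cy),0]); ey=np.array([-ex[1],ex[0],0])
# axis point with y so that grip mid: unknown s along axis
sh=np.array([536,102.3,52.])
f=lambda l:np.array(l)/6+[270,140]; g=lambda l:np.array(l)/3+[250,60]
obs={'m2':f([242,437]),'m1':g([194,131]),'end2':f([239,543]),'end1':g([192,185]),'ends':np.array([230.8,260.]),'endt':np.array([437,293])/5+[130,185]}
print(obs)
for q in (0,.2,.4,.6,.8):
    r=-38*np.cos(q-.35)*ex+[0,0,38*np.sin(q-.35)]
    best=None
    for s in np.arange(-65,-50,.5):
        G=sh+r+s*ey; E=G-19*ey
        e=np.r_[proj(m2,G,1)[0]-obs['m2'],proj(m1,G,1)[0]-obs['m1'],proj(m2,E,1)[0]-obs['end2'],proj(m1,E,1)[0]-obs['end1'],proj(ms,E)[0]-obs['ends'],proj(mt,E)[0]-obs['endt']]
        if best is None or e@e<best[0]: best=(e@e,s,G,e)
    print(q,best[0].round(1),best[1],best[2].round(1),best[3].round(1))
E
```

```text
{'m2': array([310.33333333, 212.83333333]), 'm1': array([314.66666667, 103.66666667]), 'end2': array([309.83333333, 230.5       ]), 'end1': array([314.        , 121.66666667]), 'ends': array([230.8, 260. ]), 'endt': array([217.4, 243.6])}
0 171.1 -60.0 [487.6  52.   39. ] [-1.7 -3.3 -1.6  5.2 -1.8 -5.3 -1.2  2.9  1.8  8.8  1.9  0.9]
0.2 117.1 -58.5 [486.1  53.9  46.3] [-2.7 -2.7 -2.5  3.8 -2.8 -4.4 -2.2  1.8  1.3  6.5  1.1  1.2]
0.4 56.3 -57.5 [485.9  55.   53.9] [-2.4 -1.6 -2.2  2.8 -2.5 -2.9 -1.8  1.1  0.7  3.7  0.6  1. ]
0.6 8.0 -56.5 [487.3  55.7  61.4] [-0.7 -0.4 -0.5  1.9 -0.8 -1.4 -0.1  0.5  0.   0.6  0.2  0.4]
0.8 34.7 -55.5 [490.   56.1  68.5] [ 2.4  0.7  2.6  0.9  2.2 -0.   2.9 -0.2 -0.9 -2.5 -0.1 -0.6]
```

```bash
cat > crank.py <<'E'
from h import *
P=np.pi; cy=-0.23
ex=np.array([np.cos(cy),np.sin(cy),0]); ey=np.array([-ex[1],ex[0],0])
AX=np.array([536,102.3,52.]); S0=-56.3-0.65*1.27
def T(q,dy=-4,dz=-17):
    return AX-38*np.cos(q-.35)*ex+np.array([0,0,38*np.sin(q-.35)+dz])+(S0+1.27*q+dy)*ey
ROT=[P,0,cy+P/2]
E
python3 - <<'E'
from crank import *
p=T(.65); print(p)
bot.grip(0.5,60)
bot.move_ptp(p+[0,0,75],ROT); st()
m=imaging.camera_model('wrist'); im=imaging.capture('wrist'); cv2.imwrite('pics/w3.png',im)
print(proj(m,[p+[0,0,17],p+[0,0,17]-15*ey,p+[0,0,17]+23*ey],1))
E
```

```text
[486.90615199  51.86413576  46.22976785]
t5.03 [487.   52.  121.7] [-3.141 -0.     1.341] F [-0.   0.5  0.9] op 0.503
[[278.71904634 233.48089683]
 [278.71041833 254.10547871]
 [278.72994001 199.84793601]]
```

View pics/w3.png

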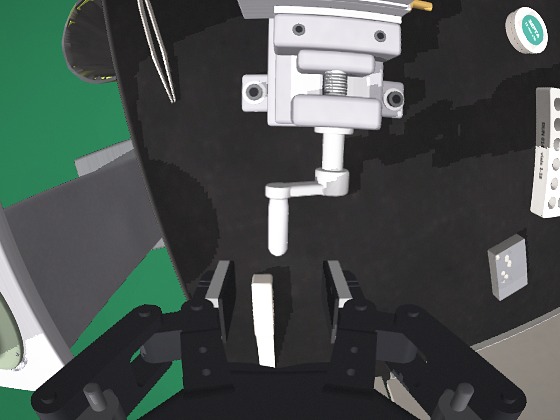

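The grip is at column 279 with its free end at row 254, as predicted. Descending to grasp it.

```bash
python3 - <<'E'
from crank import *
print(bot.movel(T(.65),max_speed=120,threshold=12)); st()
bot.grip(0.0,60); st()
for q in (.8,1.0,1.2):
    bot.movel(T(q),max_speed=60); st()
m=imaging.camera_model('wrist'); im=imaging.capture('wrist'); cv2.imwrite('pics/w4.png',im)
E
```

```text
False
t5.86 [487.7  52.   47.1] [ 3.14  -0.     1.341] F [ 0.8 -0.5  1.3] op 0.501
t6.25 [486.7  51.9  46.6] [-3.142 -0.     1.341] F [-1.7  0.2  3.2] op 0.123
t6.50 [489.3  51.5  51.9] [3.141 0.    1.341] F [-1.  -0.3  2.3] op 0.123
t6.78 [494.   50.6  58.6] [3.14  0.    1.341] F [-0.3 -0.4  2.3] op 0.123
t7.05 [499.4  49.6  64. ] [3.139 0.    1.34 ] F [ 3.5 -0.6 -1.2] op 0.125
```

View pics/w4.png

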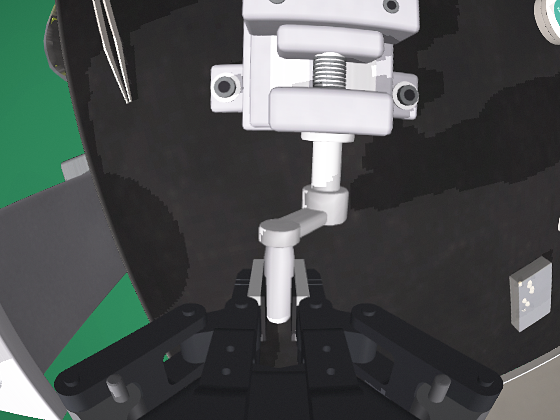

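The grip is held between the pads and the crank is following. Continuing the turn.

```bash
python3 - <<'E'
from crank import *
for q in (1.45,1.7,1.95,2.2,2.4,2.6,2.75,2.9):
    bot.movel(T(q),max_speed=60); st()
m=imaging.camera_model('wrist'); im=imaging.capture('wrist'); cv2.imwrite('pics/w5.png',im)
E
```

```text
t7.41 [506.4  48.3  68.7] [3.141 0.    1.34 ] F [ 4.8 -1.6 -9.3] op 0.129
t7.72 [513.9  46.8  71.4] [-3.14   0.     1.341] F [  3.5  -0.7 -13.9] op 0.125
t8.03 [522.9  44.9  72.3] [-3.140e+00  1.000e-03  1.341e+00] F [  0.2   0.  -15.3] op 0.123
t8.33 [531.9  43.   70.9] [-3.140e+00  1.000e-03  1.341e+00] F [ -3.1  -1.9 -15.4] op 0.125
t8.61 [538.6  41.6  68.2] [-3.139e+00  1.000e-03  1.341e+00] F [ -3.9  -1.8 -14.5] op 0.119
t8.88 [544.4  40.3  64.3] [-3.139e+00  1.000e-03  1.341e+00] F [ -7.   -1.8 -10. ] op 0.127
t9.13 [548.1  39.4  60.7] [-3.138e+00  2.000e-03  1.341e+00] F [-8.9 -1.2 -5.9] op 0.123
t9.38 [551.4  38.6  56.7] [-3.138e+00  2.000e-03  1.341e+00] F [-11.3  -2.9  -1.5] op 0.125
```

View pics/w5.png

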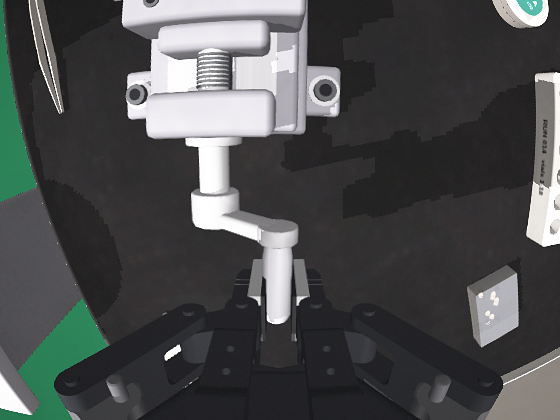

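```bash
python3 - <<'E'
from crank import *
for q in (3.05,3.14,3.22,3.3,3.38,3.46):
    bot.movel(T(q),max_speed=40); s=st()
    if np.linalg.norm(s['contact_force'])>45: break
E
```

```text
t9.72 [554.1  38.   52.3] [-3.139e+00  3.000e-03  1.341e+00] F [-12.6  -2.5   1.9] op 0.122
t9.97 [555.5  37.7  49.5] [-3.139e+00  3.000e-03  1.341e+00] F [-13.1  -3.4   4.2] op 0.123
t10.22 [556.7  37.5  47. ] [-3.140e+00  3.000e-03  1.341e+00] F [-12.6  -4.1   6.4] op 0.122
t10.47 [557.4  37.3  44.9] [-3.140e+00  3.000e-03  1.341e+00] F [-16.1  -4.1  13.7] op 0.119
t10.72 [557.8  37.3  43.7] [-3.140e+00  3.000e-03  1.341e+00] F [-21.2  -4.5  29.3] op 0.121
t10.97 [558.3  37.1  42.2] [-3.141  0.004  1.341] F [-26.   -5.   42.7] op 0.118
```

Forces climb steeply, so the crank is at its stop. Releasing and going over to the wedge.

```bash
python3 - <<'E'
from crank import *
bot.grip(0.45); st()
p=np.array(bot.get_state()['tcp_pos']); bot.movel([p[0],p[1],170],max_speed=200); st()
cv2.imwrite('pics/w6.png',imaging.capture('wrist'))
bot.move_ptp([451.9,-34.6,130],[P,0,-1.77]); s=st(); print(s['qpos'])
m=imaging.camera_model('wrist'); im=imaging.capture('wrist'); cv2.imwrite('pics/w7.png',im); np.save('m7.npy',m)
W=np.array([-np.cos(-1.77+P),-np.sin(-1.77+P),0]);
w=np.array([np.cos(-1.77),np.sin(-1.77),0]); G=np.array([451.9,-34.6,0])
print(proj(m,[G-30*w+[0,0,20],G+30*w+[0,0,18],G+90*w+[0,0,2]],1))
E
```

```text
t11.36 [562.1  38.1  38.1] [ 3.137 -0.     1.341] F [-3.6 -1.1 -0.1] op 0.452
t12.18 [562.4  38.2 169.6] [ 3.141 -0.     1.341] F [-0.6 -0.   0.3] op 0.448
t15.04 [452.  -34.6 130. ] [-3.142  0.    -1.77 ] F [-0.1  1.3 -1.3] op 0.452
[-2.39468538e-01  2.53130783e-01 -5.83482737e-01  7.34117667e-01
  2.59879410e-05 -1.61098892e+00]
[[277.80280011 244.98107364]
 [277.76634937 173.96893906]
 [277.77170556  98.90879991]]
```

View pics/w6.png

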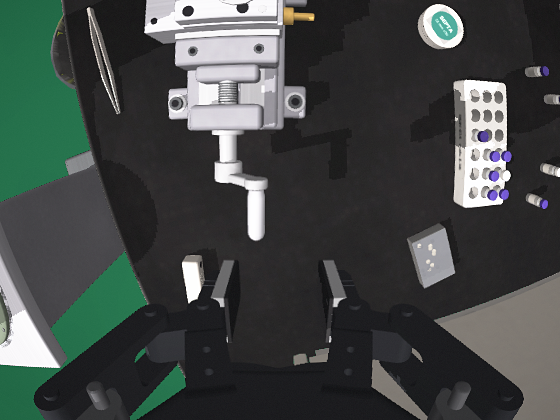

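View pics/w7.png

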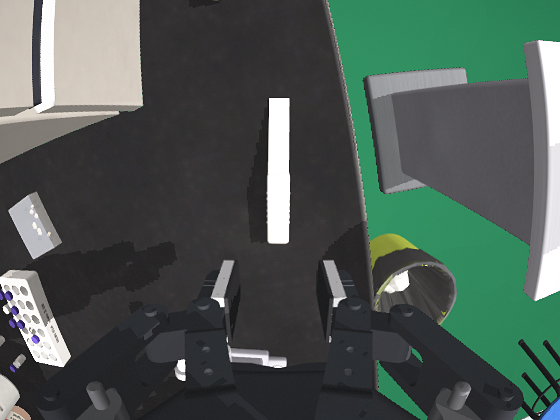

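```bash
python3 - <<'E'
from crank import *
print(bot.movel([451.9,-34.6,2.5],max_speed=120,threshold=10)); st()
bot.grip(0.0,60); st()
bot.movel([451.9,-34.6,150],max_speed=200); st()
c=np.array([np.cos(-.23),np.sin(-.23),0])
bot.move_ptp(np.array([532,220,122])-145*c,[P,0,-.23]); s=st(); print(s['qpos'])
bot.dwell(.2)
m=imaging.camera_model('wrist'); im=imaging.capture('wrist'); cv2.imwrite('pics/w8.png',im); np.save('m8.npy',m)
st()
crop(im,180,0,400,250,2.4,'pics/w8c.png')
cv2.imwrite('pics/s8.png',imaging.capture('side'))
E
```

```text
False
t16.31 [452.4 -34.7   3. ] [-3.141 -0.    -1.77 ] F [ 0.2 -0.6 -0.1] op 0.449
t16.62 [452.6 -34.8   3.3] [-3.14 -0.   -1.77] F [-0.6  0.1  5.6] op 0.191
t17.52 [451.1 -34.4 149.2] [ 3.14  0.   -1.77] F [-0.   0.8 -0.3] op 0.191
t18.65 [390.9 252.4 121.5] [ 3.141  0.    -0.232] F [-0.  -0.2 -1. ] op 0.194
[ 4.14875222e-01  2.85107475e-01 -5.64425947e-01  7.22122106e-01
 -5.53589955e-04 -2.49512003e+00]
t18.90 [391.4 252.3 122.1] [-3.142 -0.    -0.232] F [-0.   0.3 -0.1] op 0.191
```

View pics/w8.png

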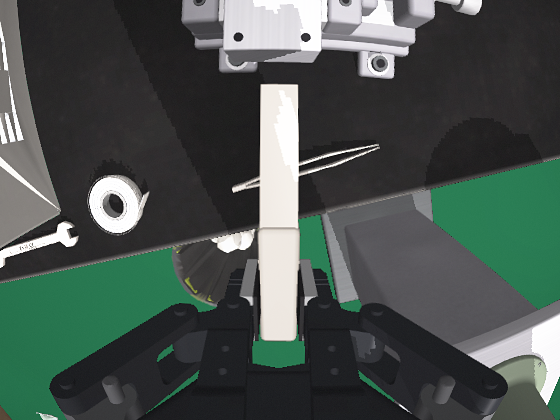

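View pics/s8.png

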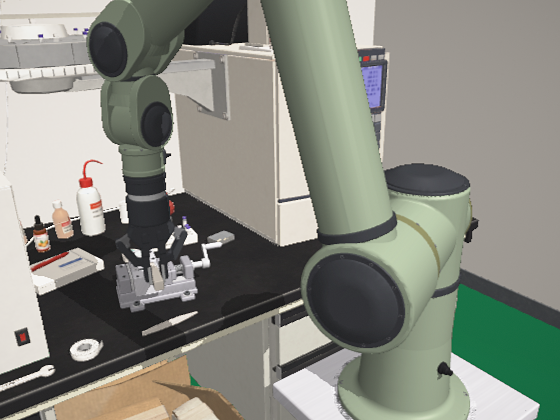

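View pics/w8c.png

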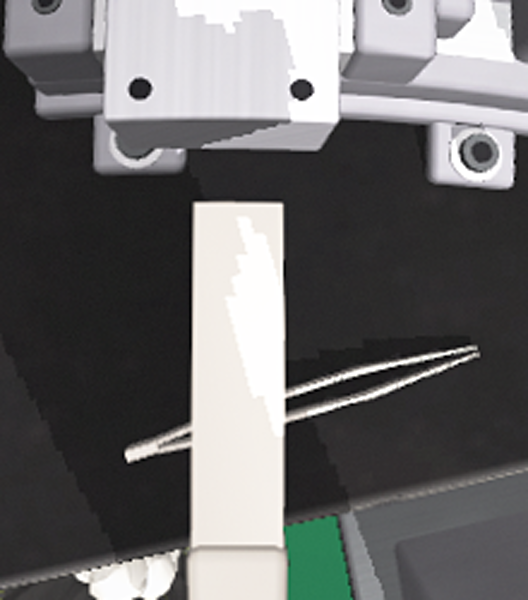

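```bash
python3 - <<'E'
from h import *
m=np.load('m8.npy',allow_pickle=True).item()
c=np.array([np.cos(-.232),np.sin(-.232)]);d=np.array([-c[1],c[0]]); T=np.array([391.4,252.3])
t=back(m,[[261,85],[299,85]],121.,True)[:,:2]; print(t,[( (p-T)@c,(p-T)@d) for p in t])
E
```

```text
[[480.30875898 238.65944638]
 [476.55358346 222.69233782]] [(np.float64(89.66305542580969), np.float64(7.167190351757022)), (np.float64(89.67971456462783), np.float64(-9.235541780886138))]
```

```bash
python3 - <<'E'
from h import *
m=np.load('m8.npy',allow_pickle=True).item();m2=np.load('m2.npy',allow_pickle=True).item()
c=np.array([np.cos(-.232),np.sin(-.232)]);d=np.array([-c[1],c[0]]); T=np.array([391.4,252.3])
g=lambda l:np.array(l)/2.4+[180,0]
for n,p in (('w8',back(m,g([[140,89],[301,89]]),78,True)[:,:2]),('w2',back(m2,np.array([[278,76],[276,181]])/2.8+[200,0],78,True)[:,:2])):
    print(n,p,[((x-T)@c,(x-T)@d) for x in p], np.arctan2(*(p[0]-p[1])[::-1])-np.pi/2)
im=imaging.capture('wrist'); crop(im,180,0,400,80,3.6,'pics/w9c.png')
E
```

```text
w8 [[515.53503249 245.75128932]
 [506.57026235 209.04501992]] [(np.float64(122.3149762530827), np.float64(22.168411896820874)), (np.float64(122.03005274882771), np.float64(-15.615660610856077))] -0.23954069333662242
w2 [[515.96661276 244.16869858]
 [506.78974678 207.15131394]] [(np.float64(123.09887006346541), np.float64(20.727451977903435)), (np.float64(122.67906607103214), np.float64(-17.40816653072901))] -0.24300774165404904
```

View pics/w9c.png

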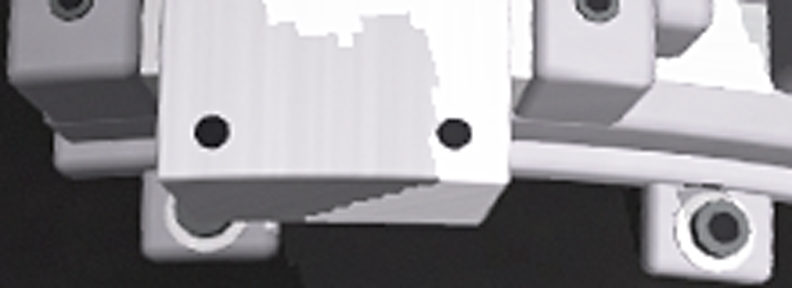

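```bash
cat > push.py <<'E'
from h import *
P=np.pi; Y=-0.235; U=3.2
c=np.array([np.cos(Y),np.sin(Y)]);d=np.array([-c[1],c[0]])
c0=np.array([np.cos(-.232),np.sin(-.232)]);d0=np.array([-c0[1],c0[0]])
M=np.array([391.4,252.3])+c0*144.8+d0*3.3   # mouth
def T(tip,und,lat=1.0):   # tip: mm past the mouth
    p=M+c*(tip-89.7)+d*lat
    return [p[0],p[1],und+U]
R=[P,0,Y]
E
python3 - <<'E'
from push import *
print(M)
bot.grip(0,100)
bot.movel(T(-13,88),rot=R,max_speed=80); bot.dwell(.2); st()
cv2.imwrite('pics/w10.png',imaging.capture('wrist'))
print(bot.movel(T(-13,75.5),max_speed=10,threshold=3)); s=st(); print('und',s['tcp_pos'][2]-3.2)
im=imaging.capture('wrist'); crop(im,180,0,400,160,3.6,'pics/w11c.png')
E
```

```text
[533.07934029 222.21853504]
t20.23 [433.3 247.2  91.5] [-3.141 -0.    -0.235] F [-0.1 -0.3 -0.9] op 0.181
True
t21.23 [433.3 247.1  80.8] [ 3.141  0.    -0.235] F [-0.8 -0.9  4.4] op 0.180
und 77.62329854878672
```

View pics/w11c.png

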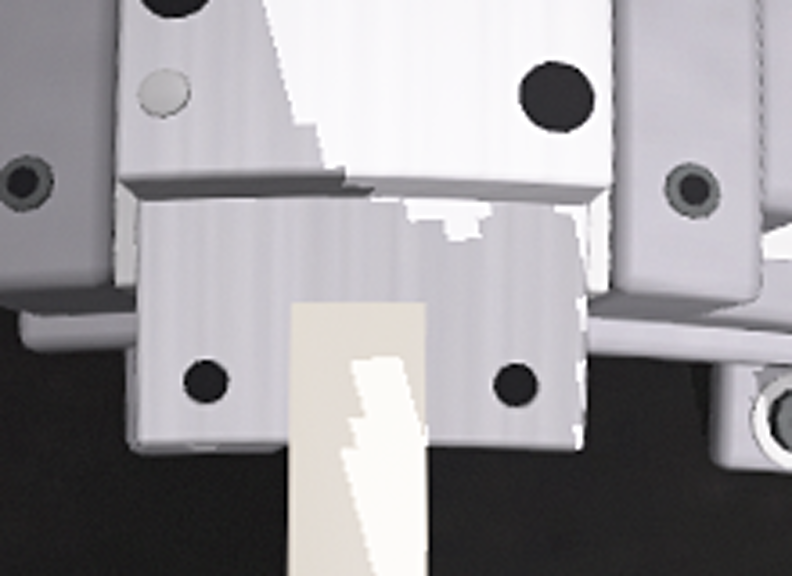

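View pics/w10.png

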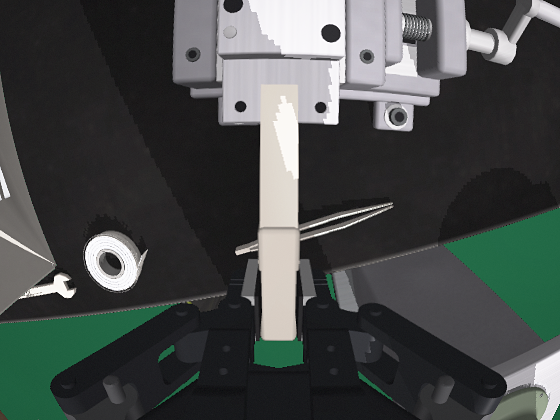

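```bash
python3 - <<'E'
from push import *
bot.movel(T(-13,78.0),max_speed=10); st()
print(bot.movel(T(6,78.0),max_speed=30,threshold=7)); st()
for t in (8,10,11,12,13,14,15,16):
    bot.movel(T(t,78.0),max_speed=15); s=st(); print(t,'along',np.dot(s['contact_force'][:2],c).round(1))
    if abs(np.dot(s['contact_force'][:2],c))>18: break
im=imaging.capture('wrist'); crop(im,180,0,400,160,3.6,'pics/w12c.png')
E
```

```text
t21.56 [433.4 247.1  81.2] [ 3.141e+00  2.000e-03 -2.350e-01] F [-0.6  0.5  2. ] op 0.181
False
t22.34 [452.7 242.5  81.3] [ 3.141  0.    -0.235] F [0.2 0.6 1.4] op 0.177
t22.62 [453.6 242.3  81.2] [ 3.141e+00  2.000e-03 -2.350e-01] F [-2.3  0.   4.9] op 0.182
8 along -2.2
t22.91 [455.6 241.8  81.2] [ 3.141e+00  2.000e-03 -2.350e-01] F [-3.   1.5  5.6] op 0.180
10 along -3.3
t23.16 [456.4 241.6  81.2] [ 3.14e+00  2.00e-03 -2.35e-01] F [-3.4  0.9  5.8] op 0.182
11 along -3.5
t23.41 [457.1 241.4  81.2] [ 3.141e+00  3.000e-03 -2.350e-01] F [-4.   1.   6.2] op 0.182
12 along -4.2
t23.66 [457.3 241.3  81.2] [ 3.141  0.004 -0.234] F [-5.1  2.1  7.7] op 0.178
13 along -5.4
t23.91 [457.5 241.3  81.2] [ 3.141  0.006 -0.234] F [-8.2  1.4  9.9] op 0.183
14 along -8.2
t24.16 [457.6 241.2  81.1] [ 3.141  0.007 -0.234] F [-10.5   2.2  11.5] op 0.185
15 along -10.7
t24.41 [457.7 241.1  81.1] [ 3.141  0.009 -0.234] F [-13.3   3.4  13.4] op 0.182
16 along -13.7
```

View pics/w12c.png

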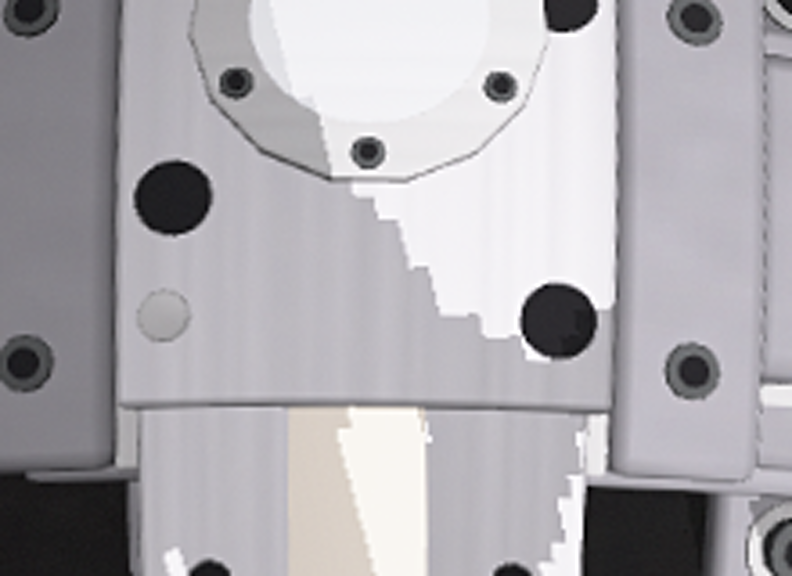

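```bash
cat >> push.py <<'E'
def rep(lbl):
    s=bot.get_state(); p=np.array(s['tcp_pos']); F=np.array(s['contact_force'])
    print(lbl,'t%.2f'%s['t'],'tip %.1f'%((p[:2]-M)@c+89.7),'lat %.1f'%((p[:2]-M)@d),'und %.1f'%(p[2]-U),'pitch %.3f'%s['orientation'][1],'Fa %.1f Fl %.1f Fz %.1f'%(F[:2]@c,F[:2]@d,F[2]),'op %.3f'%s['opening'])
    return F[:2]@c,(p[:2]-M)@c+89.7
E
python3 - <<'E'
from push import *
rep('0')
for u in (78.7,79.4):
    bot.movel(T(16,u),max_speed=15); bot.dwell(.1); rep(u)
for t in (17,18,19,20):
    bot.movel(T(t,79.4),max_speed=15); bot.dwell(.1); F,a=rep(t)
    if F<-25: break
im=imaging.capture('wrist'); crop(im,180,0,400,160,3.6,'pics/w13c.png')
E
```

```text
0 t24.46 tip 12.0 lat 0.9 und 77.9 pitch 0.009 Fa -13.8 Fl 0.1 Fz 12.5 op 0.184
78.7 t24.81 tip 12.6 lat 0.7 und 78.2 pitch 0.008 Fa -9.6 Fl 0.9 Fz 8.4 op 0.182
79.4 t25.16 tip 12.7 lat 0.7 und 78.4 pitch 0.008 Fa -8.5 Fl 0.8 Fz 3.2 op 0.183
17 t25.51 tip 12.8 lat 0.6 und 78.3 pitch 0.010 Fa -9.4 Fl 1.2 Fz 6.3 op 0.181
18 t25.86 tip 13.2 lat 0.5 und 78.3 pitch 0.011 Fa -11.9 Fl 0.7 Fz 7.7 op 0.181
19 t26.21 tip 13.9 lat 0.4 und 78.3 pitch 0.011 Fa -13.7 Fl 0.1 Fz 7.8 op 0.184
20 t26.56 tip 14.8 lat 0.4 und 78.3 pitch 0.011 Fa -12.6 Fl 1.2 Fz 8.3 op 0.180
```

View pics/w13c.png

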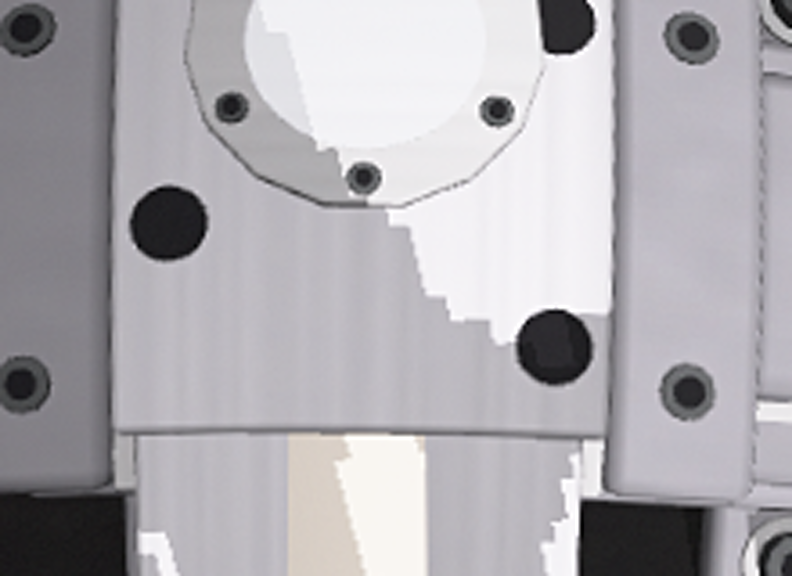

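```bash
python3 - <<'E'
from push import *
for t in range(21,30):
    bot.movel(T(t,79.7),max_speed=15); bot.dwell(.05); F,a=rep(t)
    if F<-25 or a>19.3: break
bot.dwell(.3); rep('end')
m=imaging.camera_model('wrist'); np.save('m14.npy',m); im=imaging.capture('wrist'); cv2.imwrite('pics/w14.png',im); crop(im,180,0,400,160,3.6,'pics/w14c.png')
cv2.imwrite('pics/s14.png',imaging.capture('side'))
im=cv2.imread('pics/s14.png'); crop(im,95,225,235,325,5.5,'pics/s14c.png')
E
```

```text
21 t26.91 tip 16.3 lat 0.2 und 78.4 pitch 0.010 Fa -10.9 Fl 0.4 Fz 4.9 op 0.180
22 t27.21 tip 17.1 lat 0.2 und 78.4 pitch 0.011 Fa -11.7 Fl 0.2 Fz 5.8 op 0.179
23 t27.51 tip 18.1 lat 0.1 und 78.4 pitch 0.011 Fa -10.9 Fl 0.9 Fz 5.5 op 0.181
24 t27.81 tip 19.0 lat 0.1 und 78.3 pitch 0.011 Fa -12.2 Fl 0.6 Fz 5.9 op 0.183
25 t28.11 tip 20.0 lat 0.1 und 78.4 pitch 0.011 Fa -11.6 Fl -0.4 Fz 6.1 op 0.180
end t28.41 tip 20.0 lat 0.1 und 78.4 pitch 0.011 Fa -11.9 Fl -0.3 Fz 6.0 op 0.180
```

View pics/w14.png

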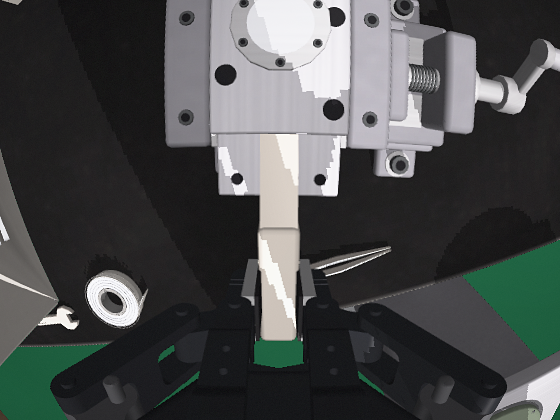

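View pics/s14c.png

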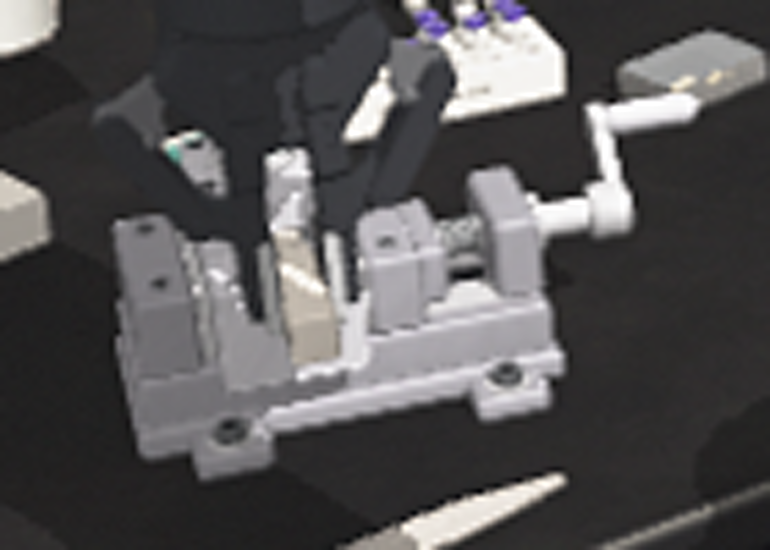

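View pics/w14c.png

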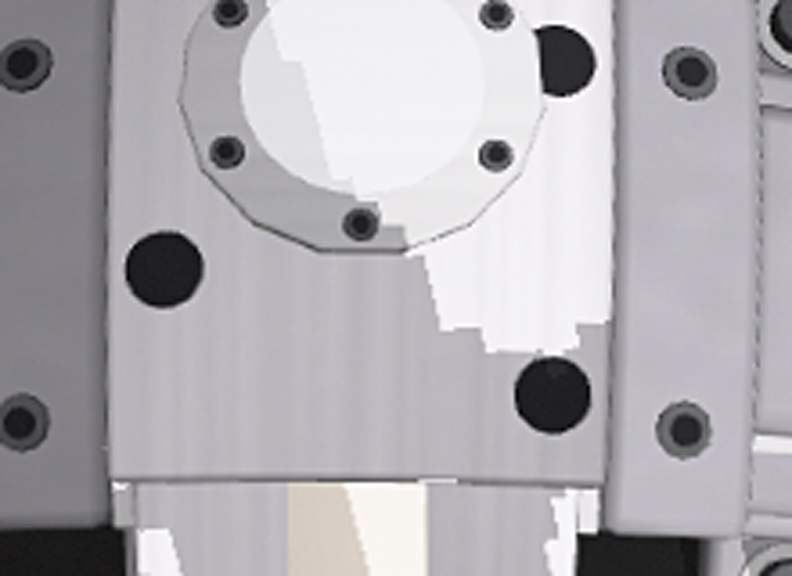

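```bash
python3 - <<'E'
from crank import *
ms=imaging.camera_model('side'); m14=np.load('m14.npy',allow_pickle=True).item(); m8=np.load('m8.npy',allow_pickle=True).item()
print('obs end', np.array([697,108])/5.5+[95,225],'arm end',np.array([598,112])/5.5+[95,225])
for q in (2.5,2.7,2.9,3.0,3.14,3.3):
    G=T(q,0,0); print(q,proj(ms,[G-19*ey,G+19*ey]).round(1).tolist())
g=lambda l:np.array(l)/3.6+[180,0]
# seated lid reference from w2 picture: holes (380,181)&(420,67) crop 2.8 on z=97
m2=np.load('m2.npy',allow_pickle=True).item()
k=lambda l:np.array(l)/2.8+[200,0]
r=back(m2,k([[378,181],[420,67]]),97,True); print('ref',np.linalg.norm(r[0]-r[1]))
js=back(m2,k([[353,260],[358,19]]),69,True); print('jaw ref',np.linalg.norm(js[0]-js[1]))
for z in (69,):
    a=back(m14,g([[22,422],[684,430]]),z,True); print('jaw',np.linalg.norm(a[0]-a[1]))
for z in (95,97,98,99,100,101):
    a=back(m14,g([[164,268],[553,395]]),z,True); print(z,np.linalg.norm(a[0]-a[1]))
E
```

```text
obs end [221.72727273 244.63636364] arm end [203.72727273 245.36363636]
2.5 [[221.8, 242.3], [206.2, 245.1]]
2.7 [[221.1, 243.2], [205.6, 246.0]]
2.9 [[220.5, 244.6], [205.1, 247.4]]
3.0 [[220.3, 245.5], [204.9, 248.4]]
3.14 [[220.1, 247.0], [204.7, 249.9]]
3.3 [[219.9, 249.0], [204.6, 251.8]]
ref 42.89669654920237
jaw ref 90.7343564307757
jaw 88.1072454044896
95 44.30751827963746
97 43.61522904100671
98 43.26908442169139
99 42.92293980237601
100 42.57679518306066
101 42.230650563745286
```

```bash
python3 - <<'E'
from crank import *
m7=np.load('m7.npy',allow_pickle=True).item()
# camera pose in tool frame from m7 (TCP 452,-34.6,130 yaw -1.77)
R7=Rn.from_euler('xyz',[P,0,-1.77]); o=R7.inv().apply(np.array(m7['position'])-[452,-34.6,130.]); C=R7.inv()*Rn.from_euler('xyz',m7['rotation'])
R6=Rn.from_euler('xyz',[P,0,1.341]); m6=dict(K=m7['K'],position=R6.apply(o)+[562.4,38.2,169.6],rotation=(R6*C).as_euler('xyz'))
for q in (2.5,2.7,2.9,3.0,3.14):
    G=T(q,0,0); print(q,proj(m6,[G-19*ey,G,G+19*ey],1).round(1).tolist())
print('axis',proj(m6,[AX,AX-30*ey],1))
im=cv2.imread('pics/w6.png'); crop(im,200,120,290,250,4.6,'pics/w6c.png')
E
```

```text
2.5 [[251.9, 241.1], [251.2, 217.3], [250.6, 192.3]]
2.7 [[260.0, 238.5], [259.5, 215.0], [259.1, 190.4]]
2.9 [[266.5, 235.4], [266.2, 212.4], [266.0, 188.3]]
3.0 [[269.1, 233.8], [268.9, 211.0], [268.7, 187.2]]
3.14 [[271.9, 231.4], [271.8, 209.0], [271.7, 185.5]]
axis [[227.35080934 140.88161573]
 [228.43598252 177.38111231]]
```

View pics/w6c.png

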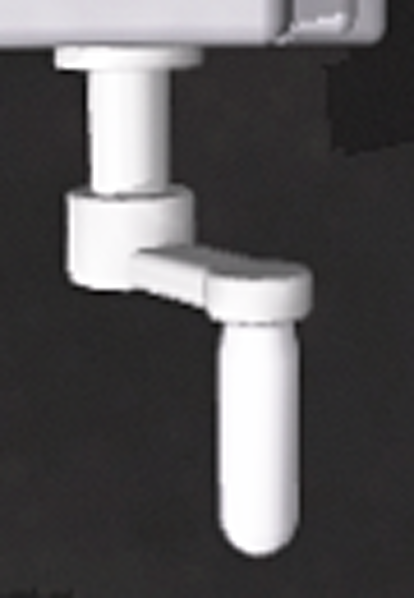

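The w6 close-up suggests the crank sprang back to about 2.6 rad when I let go under load. That may leave less than 15 N of squeeze, so I'll check its present angle before going on.

```bash
python3 - <<'E'
from crank import *
mt=imaging.camera_model('top')
im=imaging.capture('top'); crop(im,150,190,240,260,8,'pics/t15c.png')
im=imaging.capture('side'); crop(im,180,225,240,275,12,'pics/s15c.png')
m14=np.load('m14.npy',allow_pickle=True).item()
for q in (2.5,2.6,2.7,2.9,3.14):
    G=T(q,0,0); print(q,'top8',((proj(mt,[G-19*ey,G+19*ey])-[150,190])*8).round().tolist(),'w14',proj(m14,[G-19*ey,G+19*ey],1).round(1).tolist())
print('hub',((proj(mt,AX-34*ey)-[150,190])*8),proj(m14,AX-34*ey,1))
crop(cv2.imread('pics/w14.png'),460,20,560,140,5,'pics/w14k.png')
E
```

```text
2.5 top8 [[567.0, 288.0], [476.0, 265.0]] w14 [[589.1, 74.5], [552.6, 60.2]]
2.6 top8 [[569.0, 281.0], [478.0, 258.0]] w14 [[586.5, 69.7], [549.7, 55.2]]
2.7 top8 [[571.0, 275.0], [480.0, 252.0]] w14 [[583.4, 65.4], [546.5, 50.7]]
2.9 top8 [[574.0, 265.0], [484.0, 243.0]] w14 [[576.7, 58.3], [539.3, 43.6]]
3.14 top8 [[578.0, 258.0], [488.0, 236.0]] w14 [[567.7, 52.7], [530.0, 38.5]]
hub [[468.50961531 323.02406878]] [[517.20835818  94.9010716 ]]
```

View pics/t15c.png

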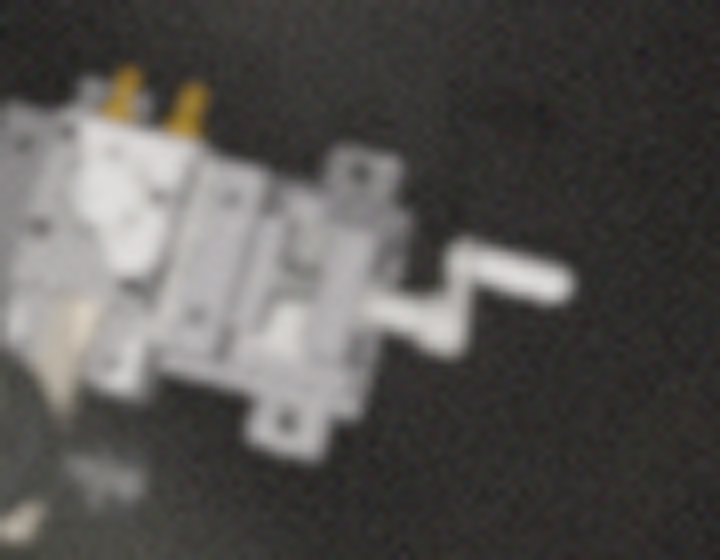

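View pics/s15c.png

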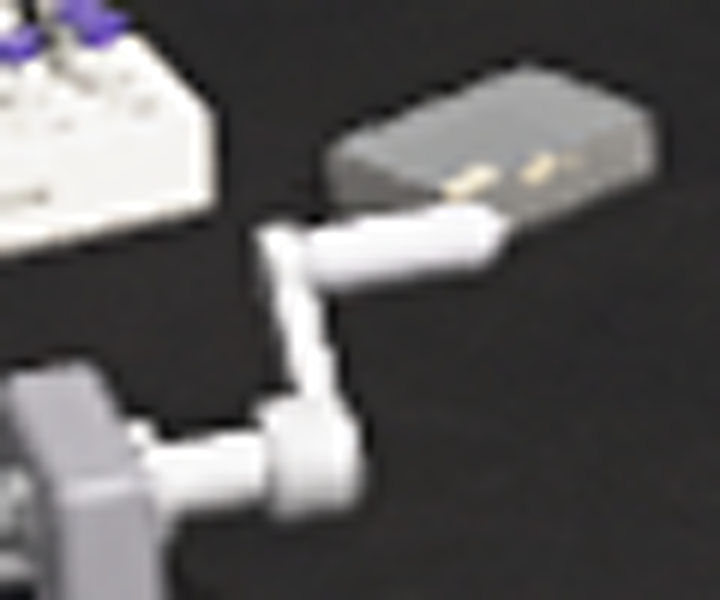

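View pics/w14k.png

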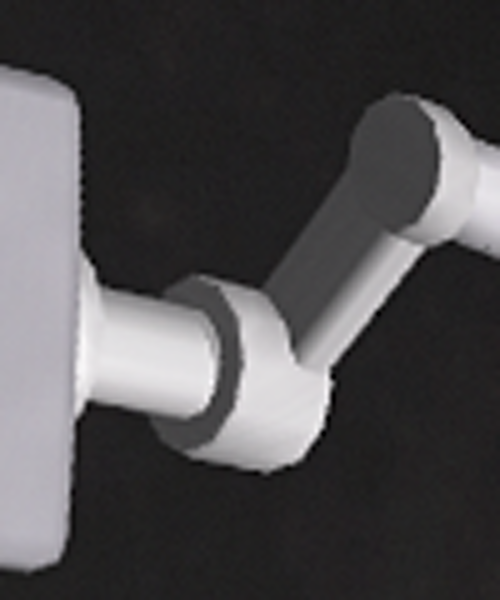

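Top, side and wrist views all put the crank at about 2.6 rad, so the squeeze is too weak. I'll withdraw the wedge, put it back where it lay, re-wind the crank and unload it before letting go.

```bash
python3 - <<'E'
from push import *
bot.movel(T(15,78.6),max_speed=60); 
bot.movel(T(-25,78.8),max_speed=120); rep('out')
p=T(-25,150); bot.movel(p,max_speed=200)
bot.move_ptp([451.9,-34.6,60],[P,0,-1.77]); rep('ov')
print(bot.movel([451.9,-34.6,3.6],max_speed=100,threshold=8)); s=st()
bot.grip(0.45); 
bot.movel([451.9,-34.6,110],max_speed=250); st()
cv2.imwrite('pics/w16.png',imaging.capture('wrist'))
import crank as k
bot.move_ptp(k.T(2.6)+[0,0,60],k.ROT); st()
m=imaging.camera_model('wrist'); cv2.imwrite('pics/w17.png',imaging.capture('wrist'))
for q in (2.5,2.6,2.7): G=k.T(q,0,0); print(q,proj(m,[G-19*k.ey,G+19*k.ey],1))
E
```

```text
out t29.41 tip -24.5 lat 1.3 und 79.0 pitch 0.001 Fa -0.2 Fl 1.1 Fz -1.2 op 0.183
ov t31.07 tip 70.2 lat -268.1 und 56.4 pitch 0.000 Fa 0.3 Fl 0.7 Fz -0.8 op 0.182
True
t31.65 [451.3 -33.5   3.5] [ 3.14   0.    -1.768] F [-0.3 -0.4  6.2] op 0.177
t32.58 [452.1 -34.6 110.3] [ 3.139  0.    -1.77 ] F [-0.1  0.6 -0.5] op 0.450
t35.44 [546.   40.5 124.5] [-3.141  0.     1.341] F [-0.6 -0.3 -0.1] op 0.451
2.5 [[274.1771655  265.70765463]
 [273.89928053 207.5355958 ]]
2.6 [[279.0647788  263.95061663]
 [279.12343068 206.26138453]]
2.7 [[283.47828467 262.01756516]
 [283.82829955 204.88023465]]
```

View pics/w16.png

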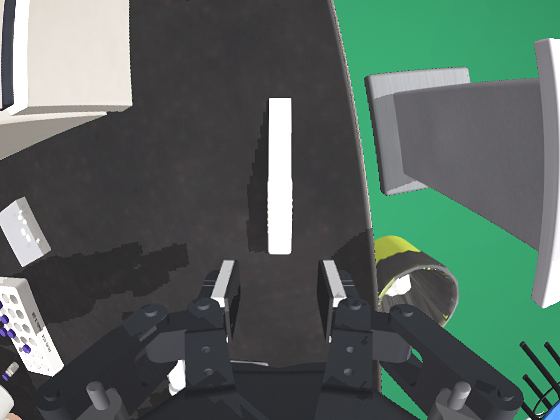

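View pics/w17.png

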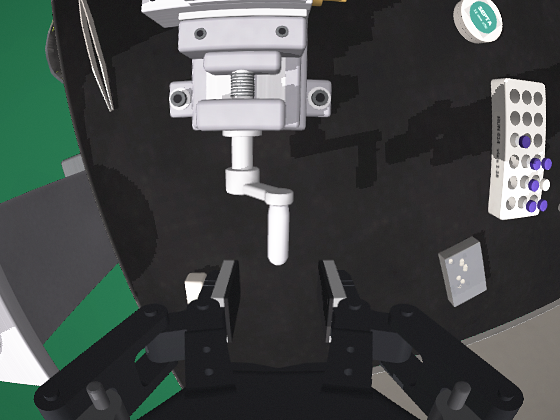

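```bash
python3 - <<'E'
from crank import *
print(bot.movel(T(2.6),max_speed=120,threshold=12))
bot.grip(0.0,100); st()
def q_of(p):
    r=np.array(p)-AX; x=r@ex; z=p[2]+17-52; return np.arctan2(z,-x)+.35,np.hypot(x,z)
for q in (2.75,2.9,3.0,3.08,3.14,3.2):
    bot.movel(T(q),max_speed=40); s=st(); print(q,'est q,r',np.round(q_of(s['tcp_pos']),3),'Ftan %.1f'%(np.array(s['contact_force'])@(np.sin(q-.35)*ex+[0,0,np.cos(q-.35)])))
m=imaging.camera_model('wrist'); np.save('m18.npy',m); cv2.imwrite('pics/w18.png',imaging.capture('wrist'))
for q in (2.9,3.,3.14,3.2): G=T(q,0,0); print(q,proj(m,[G-19*ey,G+19*ey],1).round(1).tolist())
print(proj(m,[AX,AX-30*ey],1))
E
```

```text
False
t36.52 [546.4  40.6  65.4] [ 3.141 -0.     1.341] F [-1.5 -0.5  4.2] op 0.110
t36.82 [550.4  39.7  61.1] [3.141 0.    1.341] F [-1.8 -0.6  3.9] op 0.110
2.75 est q,r [ 2.745 38.49 ] Ftan -4.0
t37.11 [553.4  39.   56.6] [-3.141  0.     1.341] F [-3.5 -1.5  6. ] op 0.108
2.9 est q,r [ 2.889 38.15 ] Ftan -6.7
t37.36 [555.1  38.6  53.6] [-3.141e+00  1.000e-03  1.341e+00] F [-3.3 -0.1  7.7] op 0.110
3.0 est q,r [ 2.981 37.976] Ftan -8.3
t37.61 [556.2  38.4  51. ] [-3.141e+00  1.000e-03  1.341e+00] F [-5.1 -1.3  9.6] op 0.110
3.08 est q,r [ 3.056 37.818] Ftan -10.6
t37.86 [557.   38.2  49. ] [-3.141e+00  1.000e-03  1.341e+00] F [-5.9 -0.7 11.8] op 0.108
3.14 est q,r [ 3.111 37.728] Ftan -13.0
t38.11 [557.4  38.2  48.1] [-3.141e+00  1.000e-03  1.341e+00] F [-10.3  -1.9  23.1] op 0.109
3.2 est q,r [ 3.138 37.749] Ftan -24.9
2.9 [[270.6, 330.4], [269.6, 254.3]]
3.0 [[275.0, 325.8], [274.6, 250.7]]
3.14 [[279.8, 319.4], [280.0, 245.6]]
3.2 [[281.3, 316.6], [281.6, 243.4]]
[[198.15740659 160.61411116]
 [202.28278299 225.50162455]]
```

View pics/w18.png

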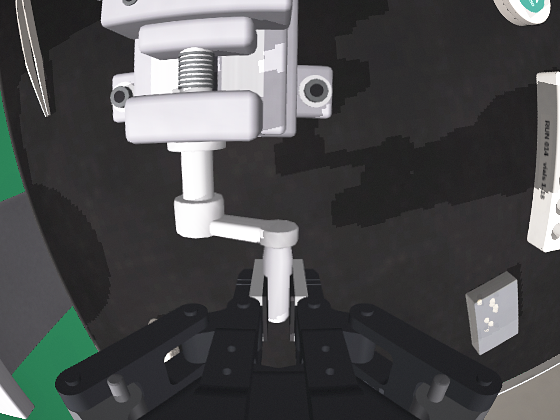

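At the stop: estimated 3.138 rad, with the force rising steeply. Now unloading gently before release.

```bash
python3 - <<'E'
from crank import *
def q_of(p):
    r=np.array(p)-AX; x=r@ex; z=p[2]+17-52; return np.arctan2(z,-x)+.35,np.hypot(x,z)
for q in (3.17,3.14,3.12,3.10,3.08,3.06):
    bot.movel(T(q),max_speed=40); s=st(); F=np.array(s['contact_force'])@(np.sin(q-.35)*ex+[0,0,np.cos(q-.35)]); print(q,'est q,r',np.round(q_of(s['tcp_pos']),3),'Ftan %.1f'%F)
    if F>-5: break
bot.grip(0.3,100); s=st()
cv2.imwrite('pics/w19.png',imaging.capture('wrist'))
E
```

```text
t38.41 [557.2  38.2  48.6] [-3.141e+00  1.000e-03  1.341e+00] F [-8.1 -1.1 18.3] op 0.111
3.17 est q,r [ 3.124 37.745] Ftan -19.8
t38.66 [557.   38.3  49.3] [-3.141e+00  1.000e-03  1.341e+00] F [-5.5 -1.7 13.7] op 0.110
3.14 est q,r [ 3.105 37.811] Ftan -14.6
t38.91 [556.8  38.3  49.8] [-3.141e+00  1.000e-03  1.340e+00] F [-5.4 -0.8 11.6] op 0.106
3.12 est q,r [ 3.091 37.829] Ftan -12.6
t39.16 [556.5  38.3  50.4] [-3.141e+00  1.000e-03  1.340e+00] F [-5.4 -1.4 11. ] op 0.111
3.1 est q,r [ 3.073 37.853] Ftan -12.0
t39.41 [556.3  38.4  51. ] [-3.141e+00  1.000e-03  1.340e+00] F [-5.3 -0.6  9.3] op 0.112
3.08 est q,r [ 3.055 37.883] Ftan -10.5
t39.66 [556.   38.4  51.7] [-3.141e+00  1.000e-03  1.340e+00] F [-5.5  0.2  8.9] op 0.107
3.06 est q,r [ 3.036 37.923] Ftan -10.3
t39.97 [555.5  38.7  50.4] [-3.140e+00  1.000e-03  1.341e+00] F [-4.6 -0.2  0.4] op 0.299
```

View pics/w19.png

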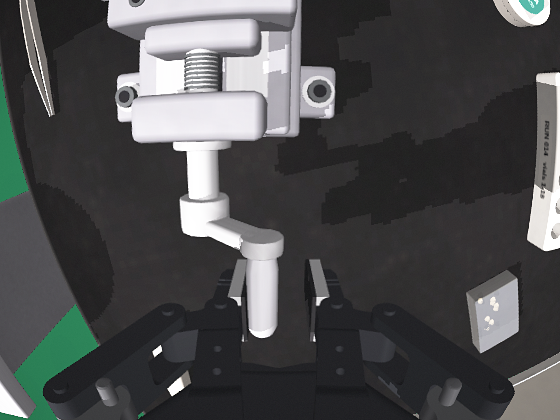

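```bash
python3 - <<'E'
from crank import *
s=st()
m=imaging.camera_model('wrist'); im=imaging.capture('wrist'); crop(im,170,120,330,350,2.6,'pics/w20c.png')
for q in (2.5,2.6,2.7,2.8,2.9,3.,3.14): G=T(q,0,0); print(q,proj(m,[G-19*ey,G+19*ey],1).round(1).tolist())
print(proj(m,[AX,AX-30*ey],1))
E
```

```text
t40.02 [555.5  38.7  50.4] [-3.140e+00  1.000e-03  1.341e+00] F [-5.2 -0.1  0.6] op 0.297
2.5 [[249.6, 342.8], [245.4, 264.9]]
2.6 [[257.0, 339.5], [254.0, 262.0]]
2.7 [[263.8, 335.8], [261.8, 258.9]]
2.8 [[269.7, 331.7], [268.6, 255.6]]
2.9 [[274.9, 327.5], [274.5, 252.1]]
3.0 [[279.2, 323.1], [279.3, 248.6]]
3.14 [[283.8, 316.7], [284.4, 243.6]]
[[203.57870644 159.9340843 ]
 [207.35217682 224.02864185]]
```

View pics/w20c.png

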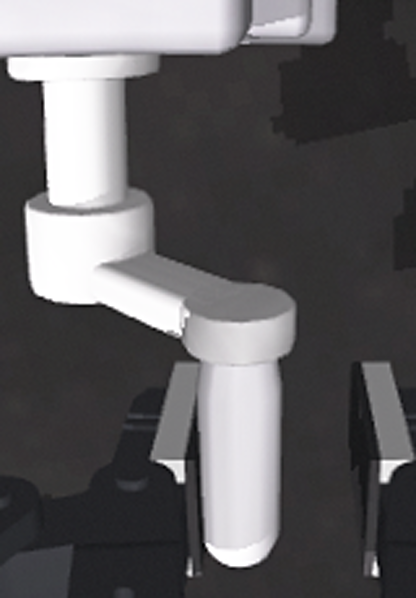

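The crank follows the inner pad back to about 2.68 rad. I'll retreat slowly in small steps to see where it rests and with what force.

```bash
python3 - <<'E'
from crank import *
s=bot.get_state(); p=T(3.06).copy()
ims=[]
for i in range(5):
    p=p-2*ex; bot.movel(p,max_speed=40); s=bot.get_state()
    m=imaging.camera_model('wrist'); im=imaging.capture('wrist')
    g=cv2.cvtColor(im,cv2.COLOR_BGR2GRAY)[300]; c=proj(m,[T(2.6,0,0)],1)
    print(np.round(s['tcp_pos'],1),np.round(s['contact_force'],1),[ (q,proj(m,[T(q,0,0)+0*ey],1).round(1).tolist()[0]) for q in (2.5,2.6,2.7,2.8)])
    ims.append(im[230:350,200:340])
cv2.imwrite('pics/seq.png',np.vstack([np.hstack(ims[:3]),np.hstack(ims[3:]+[ims[-1]])]))
print(bot.get_state()['t'])
E
```

```text
[554.5  39.1  50.8] [-3.4 -0.6 -0.5] [(2.5, [250.4, 306.7]), (2.6, [258.3, 303.5]), (2.7, [265.5, 300.0]), (2.8, [271.8, 296.2])]
[553.3  39.7  51.2] [-1.4  0.6 -0.2] [(2.5, [253.9, 306.9]), (2.6, [261.8, 303.7]), (2.7, [268.9, 300.2]), (2.8, [275.1, 296.4])]
[551.3  40.1  51.1] [ 0.9 -0.1 -0.6] [(2.5, [258.9, 306.8]), (2.6, [266.7, 303.6]), (2.7, [273.7, 300.1]), (2.8, [279.9, 296.3])]
[548.7  40.6  50.9] [ 0.7 -0.8 -0.4] [(2.5, [265.3, 306.9]), (2.6, [273.1, 303.7]), (2.7, [280.0, 300.1]), (2.8, [286.1, 296.2])]
[546.6  41.   50.9] [0.3 0.4 1. ] [(2.5, [270.6, 307.0]), (2.6, [278.2, 303.7]), (2.7, [285.1, 300.1]), (2.8, [291.1, 296.2])]
41.5667
```

View pics/seq.png

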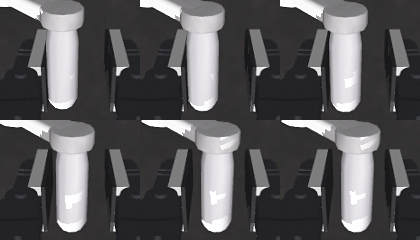

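```bash
python3 - <<'E'
from crank import *
def go(q,o,v=60):
    bot.movel(T(q,-4,-20)+o*ex,max_speed=v); s=bot.get_state(); F=np.array(s['contact_force']); p=np.array(s['tcp_pos'])
    print(q,'t%.2f'%s['t'],'x %.1f z %.1f'%((p-AX)@ex-7.3,p[2]+20-52),'Fx %.1f Fz %.1f'%(F@ex,F[2]),'Ftan %.1f'%(F@(np.sin(q-.35)*ex+[0,0,np.cos(q-.35)])))
def pic():
    m=imaging.camera_model('wrist'); im=imaging.capture('wrist')
    print([(q,proj(m,[T(q,0,0)],1).round(1).tolist()[0]) for q in (2.5,2.6,2.7,2.8,2.9,3.0,3.14)]); return im[200:350,180:360]
go(2.58,4)
A=[pic()]
for q in (2.65,2.75,2.85,2.95): go(q,7.3)
A.append(pic())
for q in (3.05,3.14,3.2): go(q,9)
A.append(pic())
go(3.2,4); A.append(pic()); go(3.2,-2); A.append(pic())
cv2.imwrite('pics/seq2.png',np.vstack([np.hstack(A[:3]),np.hstack(A[3:]+[A[-1]])]))
E
```

```text
2.58 t41.91 x 20.8 z 30.8 Fx 0.2 Fz -0.2 Ftan 0.3
[(2.5, [262.4, 290.6]), (2.6, [269.6, 287.8]), (2.7, [276.1, 284.7]), (2.8, [281.8, 281.3]), (2.9, [286.7, 277.9]), (3.0, [290.7, 274.3]), (3.14, [294.8, 269.2])]
2.65 t42.21 x 24.3 z 27.6 Fx -2.9 Fz -0.2 Ftan -2.0
2.75 t42.46 x 25.8 z 24.5 Fx -3.7 Fz -1.3 Ftan -1.6
2.85 t42.71 x 27.1 z 21.3 Fx -7.3 Fz 0.0 Ftan -4.4
2.95 t42.96 x 28.2 z 17.7 Fx -8.5 Fz -1.6 Ftan -3.0
[(2.5, [241.8, 307.1]), (2.6, [250.0, 304.0]), (2.7, [257.3, 300.5]), (2.8, [263.9, 296.7]), (2.9, [269.6, 292.7]), (3.0, [274.3, 288.6]), (3.14, [279.4, 282.8])]
3.05 t43.26 x 30.0 z 13.8 Fx -11.6 Fz -0.5 Ftan -4.5
3.14 t43.51 x 30.4 z 10.4 Fx -13.5 Fz -1.0 Ftan -3.7
3.2 t43.76 x 30.6 z 8.1 Fx -13.6 Fz -0.2 Ftan -3.7
[(2.5, [232.2, 321.1]), (2.6, [241.0, 317.7]), (2.7, [249.0, 313.8]), (2.8, [256.2, 309.6]), (2.9, [262.4, 305.2]), (3.0, [267.6, 300.7]), (3.14, [273.3, 294.2])]
3.2 t44.06 x 28.1 z 9.1 Fx -10.4 Fz -0.3 Ftan -2.7
[(2.5, [239.4, 320.0]), (2.6, [248.1, 316.5]), (2.7, [255.9, 312.6]), (2.8, [262.9, 308.5]), (2.9, [268.9, 304.1]), (3.0, [273.9, 299.5]), (3.14, [279.3, 293.0])]
3.2 t44.36 x 24.9 z 10.1 Fx -7.5 Fz -0.7 Ftan -1.5
[(2.5, [248.8, 319.2]), (2.6, [257.3, 315.7]), (2.7, [264.9, 311.8]), (2.8, [271.6, 307.6]), (2.9, [277.4, 303.2]), (3.0, [282.2, 298.6]), (3.14, [287.2, 292.2])]
```

View pics/seq2.png

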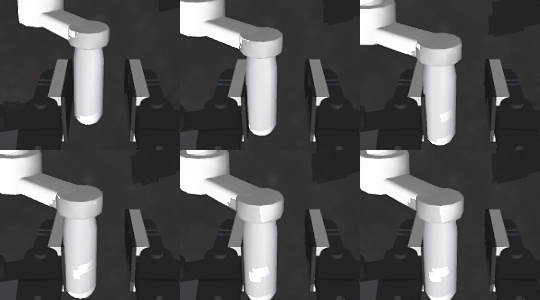

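The crank always springs back to about 2.6 rad. The spring rate I feel at the grip is about 18 N/rad, which at that angle means tens of newtons at the jaw. I'll leave it there, release gently, fetch the wedge and repeat the push.

```bash
python3 - <<'E'
from crank import *
for o in (-6,-10): bot.movel(T(3.2,-4,-20)+o*ex,max_speed=30); s=st()
p=T(3.2,-4,-20)-10*ex; p[2]=125; bot.movel(p,max_speed=200); s=st()
m=imaging.camera_model('wrist'); im=imaging.capture('wrist'); cv2.imwrite('pics/w21.png',im)
print([(q,proj(m,[T(q,0,0)],1).round(1).tolist()[0]) for q in (2.5,2.6,2.7,2.8)])
# cell slide check between w11/w14 done offline: w8 (before push) and w14 (after)
m8=np.load('m8.npy',allow_pickle=True).item(); m14=np.load('m14.npy',allow_pickle=True).item()
a=back(m8,np.array([[211,131],[455,133]])/3.6+[180,0],78,True); b=back(m14,[[237,179.5],[320,180]],78,True)
ja=back(m8,np.array([[70,2],[598,3]])/3.6+[180,0],69,True); jb=back(m14,[[185.8,117.5],[370,119.5]],69,True)
print('hole-jawscrew along x before/after', (a.mean(0)-ja.mean(0))@ex,(b.mean(0)-jb.mean(0))@ex)
E
```

```text
t44.69 [552.8  39.8  43.1] [3.141 0.    1.341] F [-1.9 -0.1 -1. ] op 0.299
t44.98 [549.6  40.7  43.4] [ 3.14  -0.     1.341] F [-0.7 -0.2  1. ] op 0.298
t45.53 [548.7  40.7 124.7] [ 3.141 -0.     1.341] F [-1.  -0.7 -0.5] op 0.300
[(2.5, [269.5, 238.8]), (2.6, [274.6, 237.2]), (2.7, [279.2, 235.5]), (2.8, [283.3, 233.7])]
hole-jawscrew along x before/after -27.769831305330293 -28.705985793125205
```

View pics/w21.png

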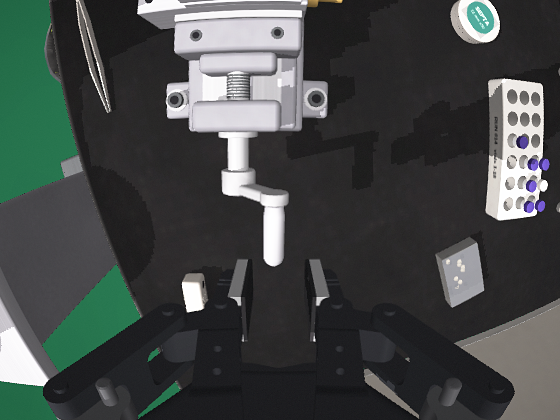

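```bash
python3 - <<'E'
from push import *
bot.grip(0.45)
bot.move_ptp([451.9,-34.6,60],[P,0,-1.77])
print(bot.movel([451.9,-34.6,2.8],max_speed=110,threshold=10)); st()
bot.grip(0.0,100); s=st()
bot.movel([451.9,-34.6,150],max_speed=250)
bot.move_ptp(T(-40,110),R); rep('pre')
bot.movel(T(-15,83),max_speed=80); bot.dwell(.1); rep('a')
m=imaging.camera_model('wrist'); im=imaging.capture('wrist'); cv2.imwrite('pics/w22.png',im); crop(im,180,0,400,160,3.6,'pics/w22c.png')
E
```

```text
False
t49.35 [452.1 -34.6   3. ] [-3.142 -0.    -1.77 ] F [ 0.3 -1.1  0.1] op 0.452
t49.68 [452.7 -34.7   3.9] [-3.14 -0.   -1.77] F [-1.6 -0.2  5. ] op 0.180
pre t51.56 tip -39.9 lat 0.2 und 109.3 pitch 0.001 Fa -0.1 Fl -0.0 Fz -0.3 op 0.186
a t52.27 tip -15.2 lat 0.9 und 83.0 pitch 0.000 Fa -1.1 Fl 0.2 Fz -0.8 op 0.180
```

View pics/w22c.png

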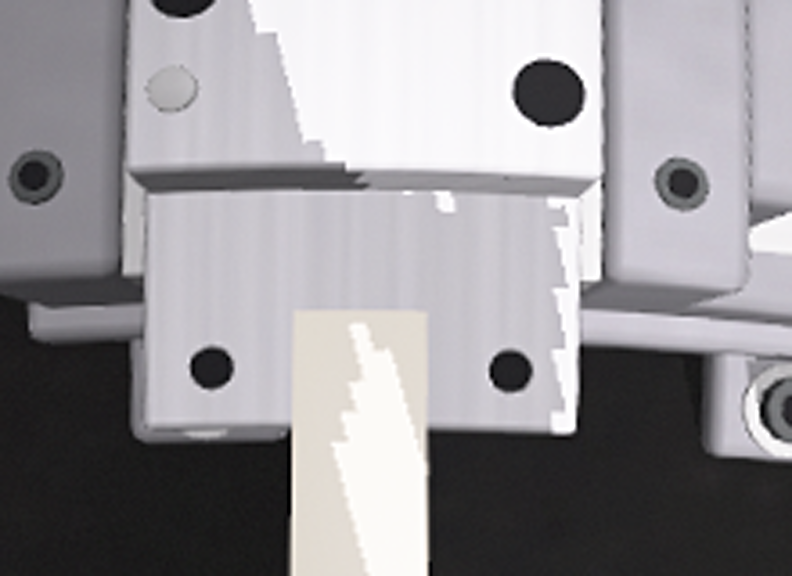

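```bash
python3 - <<'E'
from push import *
bot.movel(T(-13,78.8),max_speed=20); rep('d')
hit=bot.movel(T(6,78.8),max_speed=35,threshold=9); rep(hit)
if not hit:
    bot.movel(T(14,79.1),max_speed=30); rep(14)
    bot.movel(T(20,79.9),max_speed=25); rep(20)
    for t in (22,23,24,25,26,27,28):
        bot.movel(T(t,80.1),max_speed=25); F,a=rep(t)
        if a>19.4 or F<-28: break
m=imaging.camera_model('wrist'); np.save('m23.npy',m); im=imaging.capture('wrist'); cv2.imwrite('pics/w23.png',im); crop(im,180,0,400,160,3.6,'pics/w23c.png')
E
```

```text
d t52.70 tip -13.0 lat 1.0 und 78.8 pitch 0.000 Fa -1.2 Fl 0.7 Fz -0.8 op 0.180
False t53.39 tip 6.0 lat 0.9 und 78.7 pitch 0.000 Fa 0.9 Fl 0.1 Fz -0.8 op 0.180
14 t53.81 tip 13.5 lat 1.0 und 78.9 pitch 0.001 Fa -2.5 Fl 0.5 Fz -0.8 op 0.184
20 t54.20 tip 17.3 lat 0.4 und 79.1 pitch 0.005 Fa -7.3 Fl 0.4 Fz -0.2 op 0.181
22 t54.45 tip 18.9 lat 0.3 und 79.2 pitch 0.006 Fa -7.5 Fl 1.3 Fz -0.6 op 0.180
23 t54.70 tip 19.7 lat 0.2 und 79.1 pitch 0.006 Fa -8.5 Fl -0.0 Fz 0.4 op 0.183
```

View pics/w23c.png

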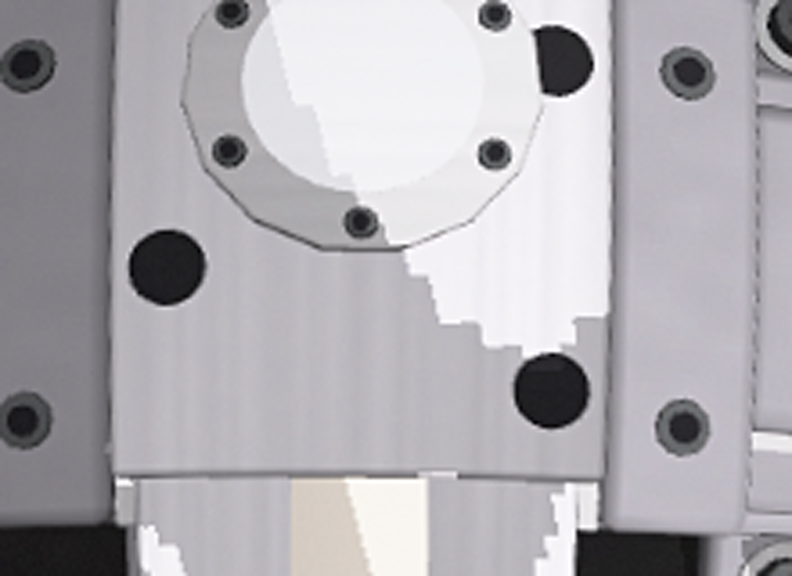

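View pics/w23.png

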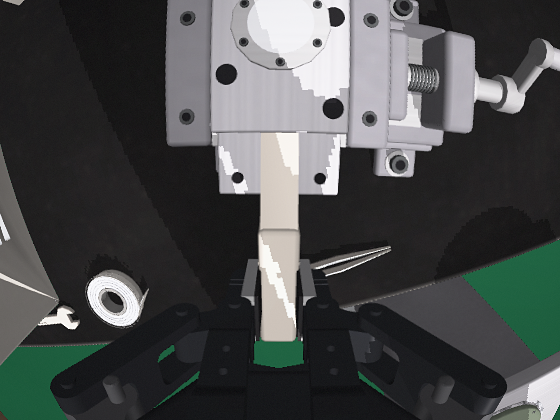

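```bash
python3 - <<'E'
from push import *
bot.dwell(.2); rep('now')
m=np.load('m23.npy',allow_pickle=True).item(); g=lambda l:np.array(l)/3.6+[180,0]
for z in (97,98,99,100): a=back(m,g([[167,267],[551,391]]),z,True); print(z,np.linalg.norm(a[0]-a[1]))
a=back(m,g([[25,420],[684,427]]),69,True); print('jaw',np.linalg.norm(a[0]-a[1]))
b=back(m,[[237,178],[320,178.5]],78,True); e=np.array([c[0],c[1],0]); print('cell-jaw',(b.mean(0)-a.mean(0))@e)
E
```

```text
now t54.95 tip 19.7 lat 0.2 und 79.1 pitch 0.006 Fa -8.6 Fl 0.2 Fz -0.0 op 0.181
97 43.38572182181704
98 43.04442062017787
99 42.70311941853863
100 42.36181821689934
jaw 88.29352738687872
cell-jaw -28.63789142741698
```

```bash
python3 - <<'E'
from push import *
bot.movel(T(24.5,80.1),max_speed=15); bot.dwell(.4); rep('fin')
m=imaging.camera_model('wrist'); np.save('m24.npy',m); im=imaging.capture('wrist'); crop(im,180,0,400,160,3.6,'pics/w24c.png')
E
```

```text
fin t55.60 tip 21.1 lat 0.2 und 79.1 pitch 0.006 Fa -8.7 Fl -0.2 Fz -0.2 op 0.179
```

View pics/w24c.png

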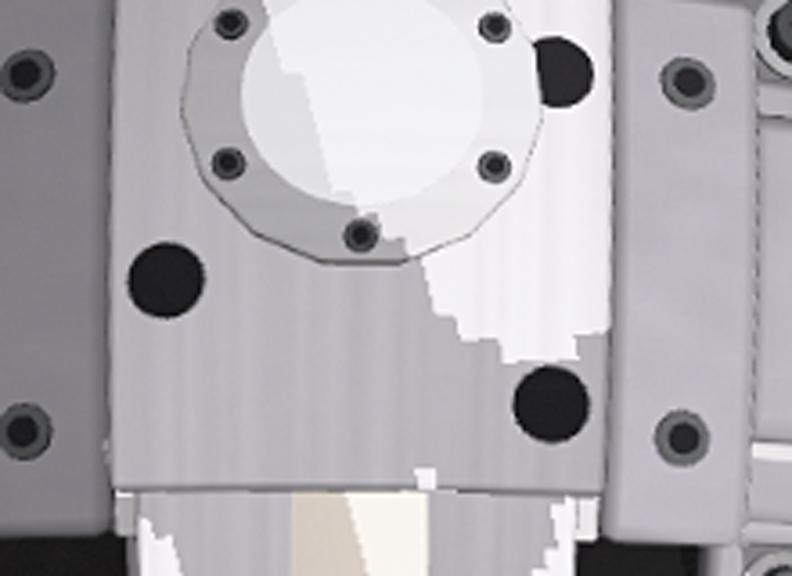

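```bash
python3 - <<'E'
from push import *
rep('so'); bot.sign_off()
E
```

```text
so t55.65 tip 21.2 lat 0.2 und 79.1 pitch 0.006 Fa -7.0 Fl -0.5 Fz -0.2 op 0.183
the job is handed in; nothing more can be done
```

I wound the crank to its stop, pushed the wedge straight into the slot and handed the job in at 55.7 s, with the wedge still held. Whether the jaw still squeezes with the required 15 N is the one check I could not confirm.

**Final state**
- **Wedge:** the tip is about 21 mm past the slot mouth, gripped at 100 N, at rest and carrying about 8 N of push. The wedge lies within a millimetre of the slot's middle line.
- **Lid:** it should be about 2.2 mm up by the wedge geometry. A camera estimate 1.5 mm of push before the end gave 1.4 mm, give or take 0.7.
- **Fingers:** they only held the handle, about 70 mm in front of the lid.
- **Cell:** it moved less than about 1 mm along the slot under the wedge push (about 12 N in the first try), within measurement error.

**Check that disagreed**
- **Spring-back:** the crank did not stay at its stop. Each time I let go, from 3.14 rad on the second winding, it sprang back to about 2.6 rad.
- **How I handled it:** I noticed only after a first wedge insertion, so I put the wedge back, wound the crank again, released it more gently and repeated the push. It rested at about 2.6 rad again.
- **Squeeze now:** from the spring force felt at the grip I estimate 50 N or more at the jaw. Scaling your figures (contact at 2.5 rad, 70 N at 3.14 rad) gives only about 10 N, and I had no direct measurement.

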